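Seat the nested tin lids, press them, lift off the outer lid

ROBOT

A 6-joint arm with a two-finger parallel gripper is mounted at the origin on a cart in front of the work surface, level with it; the furniture and walls round the work are solid. World frame = base frame: x ahead of the robot, y to its left, z up, the work surface at z = 0. Lengths are in m, angles in degrees, forces in N, time in s.
With the tool pointing down it reaches from about 0.3 to 0.75 m from the base axis. Payload 8.5 kg.
Tool frame: the origin (TCP) lies at the very end of the fingers, on their centre line; the grasp point (between the pads) lies 19 mm behind it; z points along the fingers, y is the line along which they close (so a half turn about z gives the same grasp; the last joint's range is limited). The gripper opens to 85 mm and grips with 20 to 120 N. Pads are 22 mm wide; open, the fingers measure 114 mm over their backs; the gripper's body (76 mm by 85 mm) begins 54 mm behind the grasp point. The pads swing forward as they close: fully open they stand 13 mm farther back than shut.
Start: joints at [50.747, 21.807, 74.336, -0, 83.858, -12.336], TCP at [0.249, 0.49, 0.193] pointing down, gripper open.
Joint ranges: [-178.18, 178.18], [-50.72, 133.34], [12.68, 142.11], [-81.47, 261.47], [9.98, 163.14], [-165.26, 165.26]. Speed limits (degrees/s): [136.94, 136.94, 180, 180, 180, 180].

INTERFACE

Orientations are given as a 3x3 rotation matrix whose columns are the frame's x, y, z axes.
In Python, from rig import observe, cams, ticket gives the robot as it stands.
- The arm moves only by the tool move_arm, never from a script. Its arguments are lists of equal length, an entry for each row: "jaw": the finger opening in cm, from 0 to 8.54; "dp": the shift along the tool's x, y, z in cm, a list of three; "turn": the turn, a rotation vector about the tool's x, y, z in rad, a list of three. In form: {"jaw": [jaw, ...], "dp": [[tx, ty, tz], ...], "turn": [[wx, wy, wz], ...]}. A call has 1 to 12 rows; each row shifts and turns the commanded pose from where the row before left it, along the tool's axes as they then stand; what a row does not reach is not made up. A row lasts 1/12 s, in which the tool goes at most 41.7 mm and 7.16 degrees, less where a joint would pass 70% of its speed; a pose out of reach is approached as far as the arm can. A call is refused whole if a number of a shift passes 4.17 or a number of a turn 0.125, either way. A call with a gripper value outside its range is refused whole. The fingers move at their own pace and stop on an object; "force" is the grip in N (left out, the last holds). Time passes only in rows, so rows that do not move let the fingers close. It gives the time, the measured TCP pose, the force, the opening and the grip force at its end, in the units of the state.
- observe(): the state, without advancing time (a new reading comes with each control period).
- cams.get_image(name): name is "scene" or "side" or "wrist"; returns (picture, depth): 400x640x3 uint8, red, green, blue; 400x640 float32, m along the optical axis (not along the pixel's ray), 0 where there is no reading.
- cams.calibration(name): a dict with "vertical_fov" (degrees; the focal length in pixels is half the picture's height over the tangent of half this angle, whatever the lens; pixels are square), "cx", "cy" (the principal point, pixels), "k1" (the pictures are not rectified: a ray, as slopes to the right and down, at radius r is drawn at 1 + k1 r^2 times it, then the intrinsics apply), "view" (4x4, takes a point from world to camera coordinates); the wrist camera has in their place "tool_from_camera" (4x4, takes a point from camera to tool coordinates, whose origin is the TCP and whose axes are the flange's). Camera axes: x right, y up, looking along -z (the intrinsics and any distortion apply to the point x, -y, -z); pixel columns grow to the right and rows downward; lengths in m; the calibration is good to about 2 mm. A picture is of the moment at which its call begins: read the wrist's pose just before it. calibration takes no time and is no camera call.
- ticket.close_job(): hands the job in; it is judged then, once.
Trained networks look in the newest picture that a camera, given by its name, has taken for a name from the list of things; names that differ only in an ending like _2 or _b are one class to them, and where a whole thing is asked for, a point or a joint stands for the part that bears it (a point fixed in the world has none). Each returns a list of dicts, best first, with "p" (0 to 1); they miss things now and then, are a little off and sometimes report something else, mostly with a low value. They report only what shows in the picture. A call takes as long as a camera call.
- cams.spot_in(camera, query): "box" ([centre column, centre row, width, height] as shares, 0 to 1, of the picture: columns of its width, rows of its height, round what is visible of it).
- cams.outline_of(camera, query): "mask" (400x640 bool, what is visible of it) and "box" ([centre column, centre row, width, height] as shares, 0 to 1, of the picture: columns of its width, rows of its height, round what is visible of it).
- cams.mark_of(camera, query): "location" ([column, row] as shares, 0 to 1, of the picture: columns of its width, rows of its height: a listed point, or the origin of a listed thing).
The state is a dict: "time_s": time; "q": joint angles; "qvel": joint speeds; "joint_efforts": joint torques, N m; "position": TCP position; "tool_rot": TCP orientation; "ft_force": force on the tool from outside, world axes, zero at the start; "wrist_torque": the same for the moment, N m; "grip_width": finger opening in m; "gripper_force": force on a finger pad.
Only numpy, scipy, OpenCV 4.12 (cv2) and the standard library are available. Lean on these libraries where they do the work, as an engineer would, in place of code of your own. Each camera call takes 0.05 s, during which the arm holds its last target. There are 200 camera calls.

TASK

Take the nested pair of lids by the inner lid's stem, lower it onto the open tin in the lid press and let go; then swing the press's weighted arm over so that its pad rests on the stem for about a second to settle the inner lid, and swing the arm fully back. Then take the outer lid by its collar and lift it off alone, so that the inner lid stays seated on the tin for me to check, and finish holding the outer lid still and level in the gripper, well clear above the top of the stem. Keep the two lids together until the inner one is seated, and do not shift or upset the other things on the counter.

Things in the scene. Friction and masses are not known exactly. Their poses are not given: they have to be found in the camera images.
- lid_press: Lid press, fixed to the counter: a dark wooden base 130 x 205 x 10 mm carrying an open round dark steel tin (88 mm outside, 82 mm inside diameter, rim 70 mm above the counter) and a steel post. Origin on the counter under the tin's axis; z up; the post with the arm's hinge stands 100 mm from the tin's axis towards +y (its top at 158 mm, 28 mm wide along x), and the arm swings in the y-z plane.
- tin_seat (a point): Point on the tin's axis, 12 mm below its rim (58 mm above the counter): the inner lid's origin lies here when it is seated. Axes as lid_press.
- clamp_arm (a joint): Hinge of the press's weighted steel arm (14 mm square, 136 mm long), rad. 0: the arm is level over the tin and its pad rests on the stem of a seated inner lid; pi/2: upright; 2.1: stop, leaning back away from the tin, where it starts. There is no spring and little friction: its weight drops it to whichever side of upright it is on, and it then presses the stem with about 2 N by itself.
- clamp_pivot (a point): Hinge axis of the arm, 100 mm from the tin's axis, 146 mm above the counter. The axis runs along lid_press x.
- clamp_pin (a point): Round dark wooden handle pin, 12 mm diameter, sticking out 50 mm sideways from the arm near its free end, along lid_press -x (the robot's side). This point is on the pin's centre line at the middle of its free length, 33 mm from the arm's centre plane and 125 mm from the hinge axis. At joint value q it lies, from the hinge axis, 125 mm * cos q towards lid_press -y and 125 mm * sin q up.
- clamp_pad (a point): Black rubber pad, 22 mm diameter, under the arm, 100 mm from the hinge: it meets the stem's top. This point is the centre of its lower face.
- inner_lid: Inner lid, loose: grey tapered plug (66 mm diameter at the foot widening to 76 mm, 12 mm high), then a flange 86 mm diameter, 4 mm thick, that rests on the tin's rim, then an upright round dark wooden stem, 14 mm diameter, whose top is 74 mm above the origin. Origin at the centre of the plug's underside, z up along the stem. Starts standing on the counter with the outer lid on it. 0.09 to 0.18 kg.
- inner_flange (a point): Centre of the top of the inner lid's flange, 16 mm above the inner lid's origin; the outer lid's origin lies here (sideways play 3 mm) when the lids are nested.
- outer_lid: Outer lid, loose steel cap: disc 99 mm diameter, 4 mm thick, skirt to 10 mm below it, round collar on top 28 mm outside, 20 mm inside, 26 mm high, round the inner lid's stem, which stands out 28 mm above it. Gripping the stem carries both lids, the collar the outer lid alone. Origin at the centre of the disc's underside, z up; collar from 4 to 30 mm. 0.09 to 0.18 kg.
- milk_jug: Steel milk jug, 96 mm high, a bystander; it may have swapped places with the lids. Origin at the centre of its underside.
- tamper: Tamper with a wooden grip, 84 mm high, a bystander.
- cinnamon_shaker: Shaker with a perforated top, 90 mm high, a bystander.
- service_bell: Counter bell, 59 mm high, a bystander.
- tin_small: Food can, 72 mm high, a bystander.

How it is judged:
By the outcome, as a careful person would: the job done as asked, in the order asked, and still so for the second after the job is handed in, while the arm keeps its last pose, push and grip.
It also fails if it takes over 72 s, if anything falls off the work surface, if the arm or the gripper's body presses on something with over 40 N, if the wrist force passes 120 N, or if a joint passes its speed limit or range.

## Working session

There is one attempt and no reset: what is moved stays moved. The work goes in short steps, Python scripts to look and compute and a tool call to move; the robot and the scene stay as the last step left them, time stands still between calls to the robot, and variables do not carry over. Pictures are saved under pics/ and viewed, at most 10 in all, crops included, and the job is handed in when it is done.

Besides the shell and the picture viewer there is one more tool, called after "Emit:" in YAML: its name, and indented under it one key for each argument. move_arm: Moves the arm, as the interface text tells. Its arguments: {"type":"object","properties":{"jaw":{"type":"array","items":{"type":"number"}},"dp":{"type":"array","items":{"type":"array","items":{"type":"number"}}},"turn":{"type":"array","items":{"type":"array","items":{"type":"number"}}},"force":{"type":"number"}},"required":["jaw","dp","turn"]}

```bash
ls; mkdir -p pics; cat > h.py <<'E'
import numpy as np, cv2
from rig import observe, cams, ticket
def K(c):
    f=200/np.tan(np.radians(c['vertical_fov'])/2); return f,c['cx'],c['cy'],c['k1']
def w2c(name,st=None):
    c=cams.calibration(name)
    if 'view' in c: return c,np.array(c['view'])
    st=st or observe(); T=np.eye(4);T[:3,:3]=st['tool_rot'];T[:3,3]=st['position']
    return c,np.linalg.inv(T@np.array(c['tool_from_camera']))
def proj(name,P,st=None):
    c,V=w2c(name,st);f,cx,cy,k=K(c);P=np.atleast_2d(P)
    p=P@V[:3,:3].T+V[:3,3];u=p[:,0]/-p[:,2];v=-p[:,1]/-p[:,2];s=1+k*(u*u+v*v)
    return np.c_[cx+f*u*s,cy+f*v*s]
def ray(name,px,st=None):
    c,V=w2c(name,st);f,cx,cy,k=K(c);px=np.atleast_2d(px).astype(float)
    d=(px-[cx,cy])/f;u=d.copy()
    for _ in range(20): u=d/(1+k*(u**2).sum(1,keepdims=True))
    R=V[:3,:3].T;o=-R@V[:3,3]
    return o,np.c_[u[:,0],-u[:,1],-np.ones(len(u))]@R.T   # scale = depth
def onz(name,px,z,st=None):
    o,r=ray(name,px,st);return o+r*((z-o[2])/r[:,2])[:,None]
def cloud(name,depth,mask,st=None):
    m=mask&(depth>0);r,c=np.nonzero(m);o,d=ray(name,np.c_[c,r],st);return o+d*depth[r,c][:,None]
def tri(obs):
    A=np.zeros((3,3));b=np.zeros(3)
    for o,d in obs:
        d=d/np.linalg.norm(d);M=np.eye(3)-np.outer(d,d);A+=M;b+=M@o
    return np.linalg.solve(A,b)
E
cat > a.py <<'E'
from h import *
import pickle
np.set_printoptions(precision=4,suppress=True)
st=observe();print(st['position'],st['ft_force'],st['time_s'],st['tool_rot'])
R={}
for n in ['scene','side']:
    im,d=cams.get_image(n);cv2.imwrite(f'pics/{n}0.png',im[:,:,::-1])
    for q in ['inner_lid','inner_flange','outer_lid','tin_seat','clamp_pivot','clamp_pin','clamp_pad','lid_press']:
        r=cams.mark_of(n,q)
        if r: 
            px=np.array(r[0]['location'])*[640,400];R[n,q]=ray(n,px);o,dd=R[n,q];print(n,q,px,r[0]['p'])
for q in ['inner_lid','inner_flange','outer_lid','tin_seat','clamp_pivot','clamp_pin','clamp_pad','lid_press']:
    if ('scene',q) in R and ('side',q) in R: print(q,tri([(R[n,q][0],R[n,q][1][0]) for n in('scene','side')]))
E
python3 a.py; python3 -c "
import cv2,numpy as np
cv2.imwrite('pics/both0.png',np.vstack([cv2.imread('pics/scene0.png')[:,:],cv2.imread('pics/side0.png')])[:, :])
im=cv2.imread('pics/both0.png');cv2.imwrite('pics/both0.png',cv2.resize(im,(480,600)))"
```

```text
pics
[0.2487 0.4901 0.1925] [-0.3921 -0.6104 -0.5246] 0.0 [[-0.8917  0.4527 -0.001 ]
 [ 0.4527  0.8917 -0.0012]
 [ 0.0003 -0.0015 -1.    ]]
scene inner_lid [350.72 296.48] 0.46
scene inner_flange [355.904 291.12 ] 0.43
scene outer_lid [354.88 288.2 ] 0.64
scene clamp_pivot [244.608 155.4  ] 0.55
scene clamp_pin [222.528 117.8  ] 0.54
scene clamp_pad [235.072 123.8  ] 0.63
scene lid_press [261.312 207.08 ] 0.7
side inner_lid [361.6 199. ] 0.4
side inner_flange [364.288 192.   ] 0.53
side outer_lid [366.912 193.   ] 0.69
side tin_seat [327.168 260.48 ] 0.96
side clamp_pivot [313.024 253.28 ] 0.58
side clamp_pin [365.184 192.8  ] 0.17
side clamp_pad [303.488 235.68 ] 0.86
side lid_press [329.408 267.48 ] 0.73
inner_lid [ 0.4985 -0.2916 -0.0158]
inner_flange [ 0.4986 -0.302   0.0142]
outer_lid [ 0.4934 -0.296   0.0192]
clamp_pivot [0.5341 0.2074 0.1468]
clamp_pin [0.4362 0.1552 0.3478]
clamp_pad [0.5449 0.2473 0.2389]
lid_press [0.51   0.1149 0.0096]
```

View pics/scene0.png

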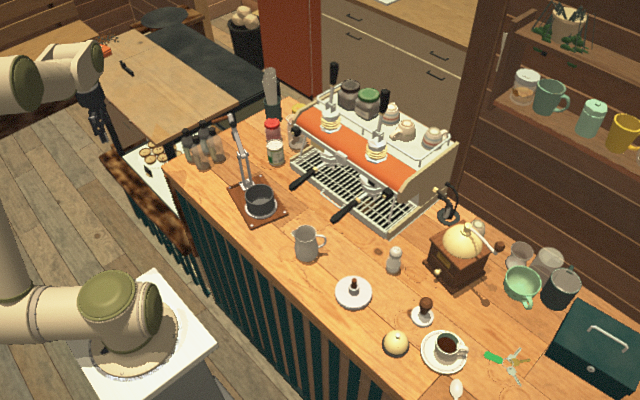

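View pics/side0.png

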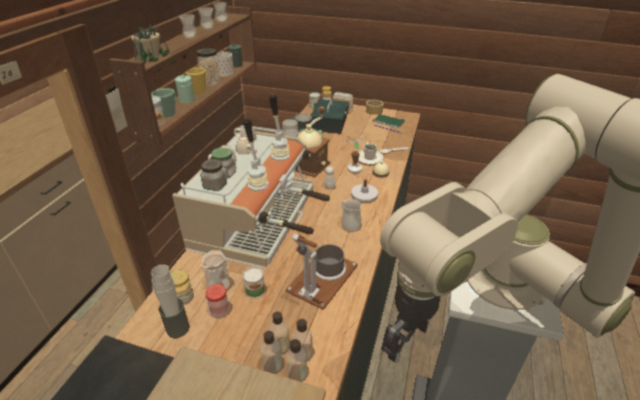

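The scene view shows the nested lids at (353,290), the jug at (306,245), and the tin at (260,203) with its press arm leaning back up to (235,118). The side view agrees: lids at (364,192), tin at (328,262). I'll refine these with depth.

```bash
cat > b.py <<'E'
from h import *
np.set_printoptions(precision=4,suppress=True)
for n in ['scene','side']:
    im,d=cams.get_image(n)
    for q in ['outer_lid','lid_press','milk_jug','clamp_arm']:
        r=cams.outline_of(n,q)
        if not r: print(n,q,'none');continue
        P=cloud(n,d,np.array(r[0]['mask']));z=P[:,2]
        print(n,q,r[0]['p'],len(P),'mean',np.median(P,0),'lo',np.percentile(P,2,axis=0),'hi',np.percentile(P,98,axis=0))
        np.save(f'pics/{n}_{q}.npy',P)
        if q=='outer_lid':
            s=P[(z>.008)&(z<.032)]; c,rad=cv2.minEnclosingCircle(s[:,:2].astype(np.float32)); print('  disc',c,rad,np.median(s[:,2])); s=P[z>.05];print('  stem',s.mean(0) if len(s) else 0,z.max())
        if q=='lid_press':
            s=P[abs(z-.07)<.006]; print('  rim',len(s)); 
            s=s[np.linalg.norm(s[:,:2]-[.51,.115],axis=1)<.07]; print('  circ',cv2.minEnclosingCircle(s[:,:2].astype(np.float32)),np.median(s,0))
            b=P[z<.02]; print('  base',cv2.minAreaRect(b[:,:2].astype(np.float32)))
            for lo,hi in [(.09,.13),(.13,.16),(.16,.2),(.2,.24),(.24,.28)]:
                t=P[(z>lo)&(z<hi)]; print('  ',lo,len(t),np.median(t,0) if len(t) else '')
E
python3 b.py
```

```text
scene outer_lid 0.66 923 mean [ 0.4877 -0.3054  0.0193] lo [ 0.4482 -0.3442  0.0079] hi [ 0.5383 -0.2551  0.045 ]
  disc (0.4946085214614868, -0.29700616002082825) 0.05044001340866089 0.019190680643134117
  stem [ 0.4989 -0.294   0.0698] 0.07161748541556756
scene lid_press 0.85 2650 mean [0.5227 0.1534 0.0162] lo [ 0.4462  0.05   -0.0013] hi [0.6062 0.3376 0.2556]
  rim 137
  circ ((0.5105525255203247, 0.11662408709526062), 0.04725328087806702) [0.5096 0.1129 0.0676]
  base ((0.6810779571533203, 0.5365724563598633), (1.054322600364685, 0.15712875127792358), 67.43804931640625)
   0.09 61 [0.5432 0.2127 0.1097]
   0.13 93 [0.533  0.2122 0.1507]
   0.16 84 [0.5377 0.2298 0.1819]
   0.2 86 [0.542  0.2495 0.2192]
   0.24 116 [0.5382 0.2736 0.2547]
scene milk_jug 0.81 788 mean [ 0.4977 -0.1182  0.0537] lo [ 0.4666 -0.1434  0.0086] hi [ 0.5372 -0.0777  0.091 ]
scene clamp_arm 0.54 303 mean [0.54   0.2489 0.2114] lo [0.5081 0.2075 0.0011] hi [0.6483 0.4117 0.2599]
side outer_lid 0.6 376 mean [ 0.4899 -0.2822  0.0178] lo [ 0.4484 -0.3368  0.005 ] hi [ 0.5392 -0.2466  0.0433]
  disc (0.4934360980987549, -0.2937036454677582) 0.054767921566963196 0.017678370925857223
  stem 0 0.04556295941809574
side lid_press 0.81 2924 mean [0.5206 0.1925 0.0168] lo [0.4478 0.0755 0.0029] hi [0.5924 0.2871 0.2568]
  rim 153
  circ ((0.510418176651001, 0.12011869996786118), 0.04466291144490242) [0.5034 0.1361 0.0677]
  base ((0.5515990853309631, 0.14607666432857513), (0.2183457612991333, 0.2110023945569992), 79.93465423583984)
   0.09 112 [0.5436 0.2232 0.1104]
   0.13 90 [0.5273 0.2239 0.1458]
   0.16 57 [0.5356 0.247  0.1861]
   0.2 77 [0.5425 0.2645 0.2083]
   0.24 142 [0.5296 0.2857 0.2561]
side milk_jug none
side clamp_arm 0.51 242 mean [0.5375 0.2738 0.2381] lo [0.4985 0.2262 0.1582] hi [0.5536 0.294  0.2605]
```

Emit:
move_arm:
  jaw: [8.5, 8.5, 8.5, 8.5, 8.5, 8.5]
  dp:
    - [0, 0, -2]
    - [0, 0, -3]
    - [0, 0, -3]
    - [0, 0, -3]
    - [0, 0, -3]
    - [0, 0, -3]
  turn:
    - [0, 0, 0]
    - [0, 0, 0]
    - [0, 0, 0]
    - [0, 0, 0]
    - [0, 0, 0]
    - [0, 0, 0]

```text
time_s: 1.9
position: [0.2487, 0.4901, 0.3647]
tool_rot: [[-0.892, 0.453, 0.0], [0.453, 0.892, 0.0], [-0.0, 0.0, -1.0]]
ft_force: [0.1, 0.3, -0.3]
grip_width: 0.0846
gripper_force: 0.0
```

Emit:
move_arm:
  jaw: [8.5, 8.5, 8.5, 8.5, 8.5, 8.5, 8.5, 8.5, 8.5, 8.5, 8.5, 8.5]
  dp:
    - [-2.4, -2.45, 0]
    - [-2.4, -2.45, 0]
    - [-2.4, -2.45, 0]
    - [-2.4, -2.45, 0]
    - [-2.4, -2.45, 0]
    - [-2.4, -2.45, 0]
    - [-2.4, -2.45, 0]
    - [-2.4, -2.45, 0]
    - [-2.4, -2.45, 0]
    - [-2.4, -2.45, 0]
    - [-2.4, -2.45, 0]
    - [-2.4, -2.45, 0]
  turn:
    - [0, 0, 0]
    - [0, 0, 0]
    - [0, 0, 0]
    - [0, 0, 0]
    - [0, 0, 0]
    - [0, 0, 0]
    - [0, 0, 0]
    - [0, 0, 0]
    - [0, 0, 0]
    - [0, 0, 0]
    - [0, 0, 0]
    - [0, 0, 0]

```text
time_s: 2.9
position: [0.3727, 0.0963, 0.3633]
tool_rot: [[-0.892, 0.453, 0.001], [0.453, 0.892, -0.0], [-0.001, 0.0, -1.0]]
ft_force: [-0.3, -0.1, 0.6]
grip_width: 0.085
gripper_force: 0.0
```

Emit:
move_arm:
  jaw: [8.5, 8.5, 8.5, 8.5, 8.5, 8.5, 8.5, 8.5, 8.5, 8.5, 8.5, 8.5]
  dp:
    - [-2.4, -2.45, 0.8]
    - [-2.4, -2.45, 0.8]
    - [-2.4, -2.45, 0.8]
    - [-2.4, -2.45, 0.8]
    - [-2.4, -2.45, 0.8]
    - [-2.4, -2.45, 0.8]
    - [-2.4, -2.45, 0.8]
    - [-2.4, -2.45, 0.8]
    - [-2.4, -2.45, 0.8]
    - [-2.4, -2.45, 0.8]
    - [-2.4, -2.45, 0.8]
    - [-2.4, -2.45, 0.8]
  turn:
    - [0, 0, 0]
    - [0, 0, 0]
    - [0, 0, 0]
    - [0, 0, 0]
    - [0, 0, 0]
    - [0, 0, 0]
    - [0, 0, 0]
    - [0, 0, 0]
    - [0, 0, 0]
    - [0, 0, 0]
    - [0, 0, 0]
    - [0, 0, 0]

```text
time_s: 3.9
position: [0.4966, -0.2964, 0.2667]
tool_rot: [[-0.892, 0.453, 0.0], [0.453, 0.892, 0.0], [-0.0, 0.0, -1.0]]
ft_force: [0.5, -0.5, 0.2]
grip_width: 0.0849
gripper_force: 0.0
```

Emit:
move_arm:
  jaw: [8.5, 8.5, 8.5, 8.5, 8.5, 8.5, 8.5, 8.5, 8.5, 8.5, 8.5, 8.5]
  dp:
    - [0, 0, 0]
    - [0, 0, 0]
    - [0, 0, 0]
    - [0, 0, 0]
    - [0, 0, 0]
    - [0, 0, 0]
    - [0, 0, 0]
    - [0, 0, 0]
    - [0, 0, 0]
    - [0, 0, 0]
    - [0, 0, 0]
    - [0, 0, 0]
  turn:
    - [0, 0, 0.115]
    - [0, 0, 0.115]
    - [0, 0, 0.115]
    - [0, 0, 0.115]
    - [0, 0, 0.115]
    - [0, 0, 0.115]
    - [0, 0, 0.115]
    - [0, 0, 0.115]
    - [0, 0, 0.115]
    - [0, 0, 0.115]
    - [0, 0, 0.115]
    - [0, 0, 0.115]

```text
time_s: 4.9
position: [0.4964, -0.2946, 0.2671]
tool_rot: [[0.281, 0.96, -0.0], [0.96, -0.281, 0.0], [0.0, -0.0, -1.0]]
ft_force: [0.2, -0.4, 0.4]
grip_width: 0.0853
gripper_force: 0.0
```

```bash
cat > c.py <<'E'
from h import *
np.set_printoptions(precision=4,suppress=True)
print(np.array(cams.calibration('wrist')['tool_from_camera']))
st=observe();print(st['position'],st['q'],st['time_s']);print(np.array(st['tool_rot']))
im,d=cams.get_image('wrist');cv2.imwrite('pics/w1.png',im[:,:,::-1])
for q in ['inner_lid','inner_flange','outer_lid']:
    r=cams.mark_of('wrist',q)
    for e in r[:1]:
        px=np.array(e['location'])*[640,400]; print(q,px,e['p'],onz('wrist',px,.016 if q!='inner_lid' else 0,st))
r=cams.outline_of('wrist','outer_lid')
if r:
    P=cloud('wrist',d,np.array(r[0]['mask']),st);z=P[:,2];s=P[(z>.012)&(z<.028)]
    print(r[0]['p'],len(P),cv2.minEnclosingCircle(s[:,:2].astype(np.float32)),np.median(s,0))
    t=P[z>.06];print('stem',len(t),t.mean(0) if len(t) else 0)
P=cloud('wrist',d,np.ones_like(d,bool),st);z=P[:,2]
t=P[(abs(z-.073)<.008)&(np.hypot(P[:,0]-.494,P[:,1]+.296)<.03)];print('stem2',len(t),t.mean(0) if len(t) else 0, t.min(0),t.max(0))
E
python3 c.py
```

```text
[[ 0.0007  0.9534  0.3017  0.0763]
 [ 1.     -0.0006 -0.0004 -0.0002]
 [-0.0002  0.3017 -0.9534 -0.1809]
 [ 0.      0.      0.      1.    ]]
[ 0.4964 -0.2946  0.2671] [-42.4375  22.4558  61.213   -0.0014  96.3378 -26.1268] 4.9
[[ 0.2808  0.9598 -0.0001]
 [ 0.9598 -0.2808  0.0001]
 [ 0.     -0.0001 -1.    ]]
inner_lid [320.576 160.32 ] 0.51 [[ 0.4987 -0.302   0.    ]]
inner_flange [319.616 159.32 ] 0.73 [[ 0.4984 -0.2973  0.016 ]]
outer_lid [319.104 163.32 ] 0.69 [[ 0.4961 -0.3027  0.016 ]]
stem2 103 [ 0.4958 -0.2978  0.0732] [ 0.489  -0.3053  0.0662] [ 0.5023 -0.2917  0.0756]
```

View pics/w1.png

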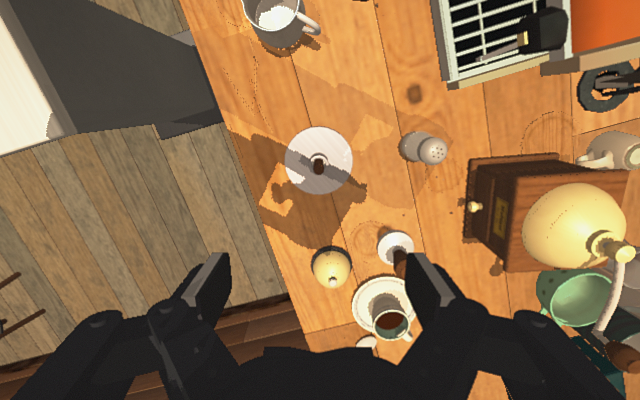

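The wrist view shows the nested lids at (319,160) with the stem tip at (319,165). The shaker at (425,150) and tamper at (397,250) are clear of the fingers.

Emit:
move_arm:
  jaw: [5, 5, 5, 5, 5, 5, 5, 5, 5, 5]
  dp:
    - [-0.3, 0, 2.5]
    - [0, 0, 2.5]
    - [0, 0, 2.5]
    - [0, 0, 2.5]
    - [0, 0, 2.5]
    - [0, 0, 2.5]
    - [0, 0, 2.0]
    - [0, 0, 1.2]
    - [0, 0, 0.8]
    - [0, 0, 0]
  turn:
    - [0, 0, 0]
    - [0, 0, 0]
    - [0, 0, 0]
    - [0, 0, 0]
    - [0, 0, 0]
    - [0, 0, 0]
    - [0, 0, 0]
    - [0, 0, 0]
    - [0, 0, 0]
    - [0, 0, 0]

```text
time_s: 5.98
position: [0.495, -0.2971, 0.0757]
tool_rot: [[0.274, 0.962, -0.002], [0.962, -0.274, 0.002], [0.001, -0.002, -1.0]]
ft_force: [-0.2, 0.5, -0.2]
grip_width: 0.0502
gripper_force: 0.0
```

```bash
cat > d.py <<'E'
from h import *
import sys
np.set_printoptions(precision=4,suppress=True)
st=observe();print(st['position'],st['time_s'])
im,d=cams.get_image('wrist');cv2.imwrite('pics/w2.png',im[:,:,::-1])
P=cloud('wrist',d,np.ones_like(d,bool),st);z=P[:,2];h=np.hypot(P[:,0]-.4958,P[:,1]+.298)
t=P[(abs(z-.073)<.006)&(h<.02)];print('stem',len(t),t.mean(0) if len(t) else 0, t.min(0),t.max(0))
t=P[(abs(z-.02)<.006)&(h<.08)];print('disc',len(t),cv2.minEnclosingCircle(t[:,:2].astype(np.float32)))
E
python3 d.py
```

```text
[ 0.495  -0.2971  0.0757] 5.9833
stem 374 [ 0.496  -0.2975  0.0732] [ 0.4888 -0.3054  0.0671] [ 0.5025 -0.2916  0.0757]
disc 9219 ((0.49562758207321167, -0.2986454367637634), 0.049458783119916916)
```

View pics/w2.png

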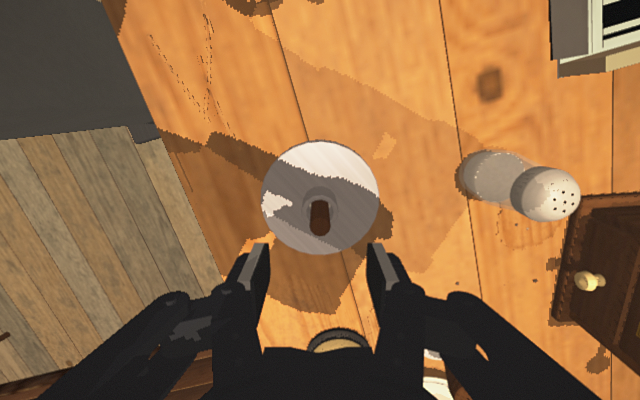

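Close up, the stem sits at (319,215) between the open fingers and the disc is centred at (319,197).

Emit:
move_arm:
  jaw: [5, 5, 5, 0.5, 0.5, 0.5, 0.5, 0.5, 0.5, 0.5, 0.5]
  dp:
    - [-0.12, 0.1, 1.3]
    - [0, 0, 1.3]
    - [0, 0, 0]
    - [0, 0, 0]
    - [0, 0, 0]
    - [0, 0, 0]
    - [0, 0, 0]
    - [0, 0, 0]
    - [0, 0, 0]
    - [0, 0, 0]
    - [0, 0, 0]
  turn:
    - [0, 0, 0]
    - [0, 0, 0]
    - [0, 0, 0]
    - [0, 0, 0]
    - [0, 0, 0]
    - [0, 0, 0]
    - [0, 0, 0]
    - [0, 0, 0]
    - [0, 0, 0]
    - [0, 0, 0]
    - [0, 0, 0]
  force: 45

```text
time_s: 6.95
position: [0.4962, -0.299, 0.0512]
tool_rot: [[0.275, 0.961, 0.0], [0.961, -0.275, -0.0], [-0.0, 0.0, -1.0]]
ft_force: [-0.7, 0.5, 0.2]
grip_width: 0.0052
gripper_force: 0.0
```

```bash
sed -i 's/w2.png/w3.png/' d.py; python3 d.py; python3 -c "
from h import *
im,d=cams.get_image('side')
"
```

```text
[ 0.4962 -0.299   0.0512] 6.95
stem 380 [ 0.4964 -0.2967  0.073 ] [ 0.489  -0.3054  0.0671] [ 0.5025 -0.2914  0.0755]
disc 10121 ((0.49570232629776, -0.2986059784889221), 0.049392346292734146)
```

View pics/w3.png

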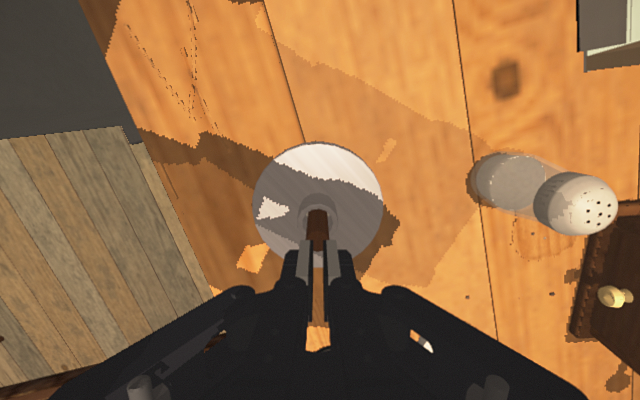

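```bash
python3 - <<'E'
from h import *
np.set_printoptions(precision=3,suppress=True)
st=observe();R=np.array(st['tool_rot']);p=np.array(st['position'])
for t in [[0,0,0],[.011,.007,0],[.011,-.007,0],[.011,.007,-.019],[.011,-.007,-.019],[0,.007,-.019],[0,.007,-.04]]: print(t,proj('wrist',p+R@t,st)[0])
for P in [[.4957,-.2985,.074],[.4957,-.2985,.046],[.4957,-.2985,.02]]: print(proj('wrist',P,st)[0])
im,d=cams.get_image('wrist')
Q=(cloud('wrist',d,np.ones_like(d,bool),st)-p)@R
r,c=np.nonzero(d>0)
for row in range(215,340,12):
    m=(r==row)&(abs(c-318)<40)
    print(row,[(int(cc),(Q[i]*1000).round().astype(int).tolist()) for i,cc in zip(np.nonzero(m)[0],c[m]) if cc in(296,303,308,316,326,334,340)])
E
```

```text
[0, 0, 0] [317.818 225.771]
[0.011, 0.007, 0] [328.794 209.837]
[0.011, -0.007, 0] [306.871 209.823]
[0.011, 0.007, -0.019] [329.955 221.   ]
[0.011, -0.007, -0.019] [305.748 220.985]
[0, 0.007, -0.019] [329.713 238.362]
[0, 0.007, -0.04] [331.25  255.645]
[316.78  240.708]
[316.897 222.292]
[316.98  209.105]
215 [(296, [-4, -16, 30]), (303, [5, -10, 5]), (308, [3, -7, 13]), (316, [7, -1, 2]), (326, [4, 6, 10]), (334, [5, 11, 6]), (340, [-5, 17, 32])]
227 [(296, [-14, -17, 31]), (303, [-3, -10, 5]), (308, [4, -6, -12]), (316, [7, -1, -18]), (326, [4, 5, -11]), (334, [-3, 11, 5]), (340, [-14, 17, 31])]
239 [(296, [-24, -17, 31]), (303, [-24, -11, 31]), (308, [1, -6, -23]), (316, [2, -1, -23]), (326, [2, 5, -23]), (334, [-24, 13, 31]), (340, [-25, 17, 33])]
251 [(296, [6, -11, -47]), (303, [10, -7, -54]), (308, [10, -5, -54]), (316, [-7, -1, -22]), (326, [10, 4, -54]), (334, [10, 8, -54]), (340, [6, 11, -46])]
263 [(296, [6, -10, -59]), (303, [10, -6, -65]), (308, [10, -4, -66]), (316, [-45, -1, 32]), (326, [10, 3, -65]), (334, [10, 7, -66]), (340, [6, 10, -58])]
275 [(296, [10, -9, -7
[... 224 characters left out ...]
, (326, [5, 3, -75]), (334, [12, 6, -85]), (340, [12, 8, -86])]
299 [(296, [11, -8, -91]), (303, [11, -5, -91]), (308, [-1, -4, -75]), (316, [-93, -2, 51]), (326, [-1, 3, -76]), (334, [11, 6, -92]), (340, [11, 8, -92])]
311 [(296, [16, -7, -104]), (303, [7, -5, -93]), (308, [-7, -4, -75]), (316, [-106, -2, 51]), (326, [-6, 3, -76]), (334, [11, 5, -98]), (340, [17, 7, -105])]
323 [(296, [16, -6, -110]), (303, [-4, -6, -85]), (308, [-120, -9, 52]), (316, [-120, -2, 51]), (326, [-119, 8, 51]), (334, [10, 5, -102]), (340, [17, 6, -110])]
335 [(296, [16, -6, -114]), (303, [-8, -6, -87]), (308, [-133, -9, 51]), (316, [-133, -2, 51]), (326, [-132, 8, 51]), (334, [5, 5, -102]), (340, [16, 6, -115])]
```

```bash
python3 - <<'E'
from h import *
np.set_printoptions(precision=4,suppress=True)
st=observe();R=np.array(st['tool_rot']);p=np.array(st['position'])
for n in ['wrist','scene','side']:
    im,d=cams.get_image(n); cv2.imwrite(f'pics/{n}4.png',im[:,:,::-1])
    Q=(cloud(n,d,np.ones_like(d,bool),st)-p)@R*1000
    for b in range(-100,30,8):
        m=(Q[:,2]>=b)&(Q[:,2]<b+8)&(abs(Q[:,0])<16)&(abs(Q[:,1])<40)
        if m.sum(): print(n,b,m.sum(),'y',np.percentile(Q[m,1],[2,50,98]).round(1),'x',np.percentile(Q[m,0],[2,98]).round(1))
a=cv2.imread('pics/scene4.png');c=proj('scene',p)[0].astype(int);print(c)
b=cv2.imread('pics/side4.png');e=proj('side',p)[0].astype(int);print(e)
cr=lambda i,c:cv2.resize(i[max(0,c[1]-50):c[1]+30,c[0]-40:c[0]+40],(400,400),interpolation=cv2.INTER_NEAREST)
cv2.imwrite('pics/crop4.png',np.hstack([cr(a,c),cr(b,e)]))
E
```

```text
wrist -100 5516 y [-38.6   4.7  38.4] x [-9.6 11.9]
wrist -92 2834 y [-35.5  -4.6  35.4] x [-9. 13.]
wrist -84 915 y [-24.3   2.4  26.1] x [-7.1 13.1]
wrist -76 724 y [-14.    2.4  13.4] x [-10.7  10.8]
wrist -68 638 y [-15.7  -2.7  15.2] x [-8.7 10.7]
wrist -60 501 y [-15.7   2.3  15.3] x [ 5.5 10.8]
wrist -52 371 y [-15.3   2.4  14.8] x [ 5.7 10.8]
wrist -44 43 y [-9.  -3.5  8.6] x [ 9.8 10.8]
wrist -28 319 y [-6.3 -0.5  5.3] x [-5.5  6.9]
wrist -20 120 y [-7.  -0.5  6. ] x [1.4 7.2]
wrist -12 101 y [-7.4 -0.5  6.3] x [0.5 7.2]
wrist -4 103 y [-8.6 -0.5 10.1] x [-6.7  9.4]
wrist 4 666 y [-13.3  -0.5  12.1] x [-8.4 13.6]
wrist 12 209 y [-12.9  -0.6  11.3] x [-6.2 13.9]
wrist 20 136 y [-13.5  -0.9  11.7] x [-5.7 13.9]
wrist 28 3066 y [-38.8   5.3  38.8] x [-15.2  15.7]
scene -100 52 y [-34.7 -17.8  35. ] x [-13.4   8.8]
scene -92 55 y [-35.1 -12.3  30.9] x [-13.6   4.7]
scene -84 22 y [-23.7   3.5  26.6] x [-12.9  -3.9]
scene -76 23 y [-17.8   1.5   9.8] x [-11.3  -1.3]
scene -68 20 y [-18.1  -8.2  12.3] x [-11.1  -1.3]
scene -60 26 y [-18.5  -6.6  13.7] x [-10.6   0.8]
scene -52 21 
[... 584 characters left out ...]
2 y [-20.6  -5.4  27.3] x [-1. 15.]
side -76 20 y [-17.8   0.   14. ] x [-2.2 13.8]
side -68 19 y [-18.7  -6.   13.7] x [-1.6 15.2]
side -60 18 y [-19.1  -6.4  14.4] x [-0.3 15.9]
side -52 18 y [-18.  -10.5  10.8] x [-3.9 14.5]
side -44 7 y [-11.7  -5.3  10.9] x [ 5.  13.2]
side -36 1 y [9.1 9.1 9.1] x [6.6 6.6]
side -28 4 y [-8.1 -4.2 -1.7] x [ 2.1 12.9]
side -20 8 y [-8.4 -2.8  3.8] x [-4.7 11.9]
side -12 9 y [-7.3 -3.8  2.9] x [ 2.7 13.8]
side -4 9 y [-10.2  -7.8   0.5] x [ 3.3 12.1]
side 4 19 y [-15.2  -8.6   9.2] x [-5.7 15.7]
side 12 12 y [-14.4  -4.6   8.2] x [-2.3 15.4]
side 20 15 y [-27.  -10.1  19.6] x [-7.9 14.5]
side 28 67 y [-38.4 -10.7  38.4] x [-14.7  15.5]
[353 284]
[364 183]
```

View pics/crop4.png

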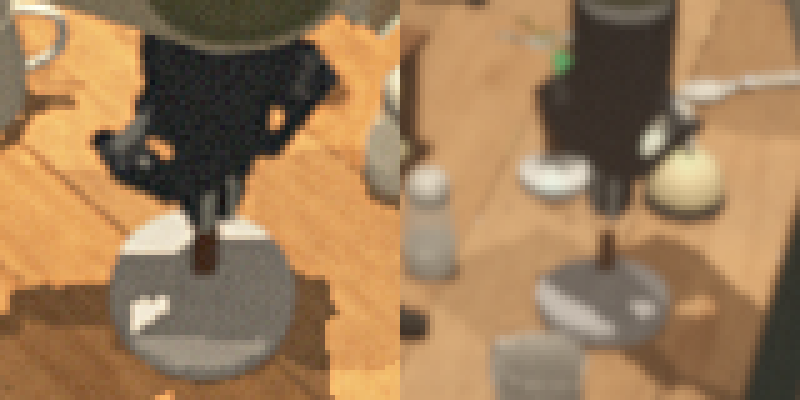

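The side and scene crops show the closed fingertips hanging above the stem: they really end about 42 mm short of the reported TCP, and depth from all three cameras agrees. I'll open, go 43 mm lower and grip again.

Emit:
move_arm:
  jaw: [5, 5, 5, 5, 5, 5, 5, 5, 5, 5]
  dp:
    - [0, 0, 0]
    - [0, 0, 0]
    - [0, 0, 0]
    - [0, 0, 0]
    - [0, 0, 1.0]
    - [0, 0, 1.0]
    - [0, 0, 1.0]
    - [0, 0, 0.7]
    - [0, 0, 0.6]
    - [0, 0, 0]
  turn:
    - [0, 0, 0]
    - [0, 0, 0]
    - [0, 0, 0]
    - [0, 0, 0]
    - [0, 0, 0]
    - [0, 0, 0]
    - [0, 0, 0]
    - [0, 0, 0]
    - [0, 0, 0]
    - [0, 0, 0]

```text
time_s: 8.08
position: [0.4956, -0.2985, 0.0064]
tool_rot: [[0.275, 0.961, -0.002], [0.961, -0.275, 0.002], [0.001, -0.002, -1.0]]
ft_force: [0.3, -0.1, 0.3]
grip_width: 0.0496
gripper_force: 0.0
```

Emit:
move_arm:
  jaw: [0.5, 0.5, 0.5, 0.5, 0.5, 0.5, 0.5, 0.5, 0.5, 0.5]
  dp:
    - [0, 0, 0]
    - [0, 0, 0]
    - [0, 0, 0]
    - [0, 0, 0]
    - [0, 0, 0]
    - [0, 0, 0]
    - [0, 0, 0]
    - [0, 0, 0]
    - [0, 0, 0]
    - [0, 0, 0]
  turn:
    - [0, 0, 0]
    - [0, 0, 0]
    - [0, 0, 0]
    - [0, 0, 0]
    - [0, 0, 0]
    - [0, 0, 0]
    - [0, 0, 0]
    - [0, 0, 0]
    - [0, 0, 0]
    - [0, 0, 0]
  force: 45

```text
time_s: 8.92
position: [0.4962, -0.2991, 0.0086]
tool_rot: [[0.275, 0.961, 0.0], [0.961, -0.275, -0.0], [-0.0, 0.0, -1.0]]
ft_force: [-2.2, 0.6, 5.5]
grip_width: 0.0122
gripper_force: 44.3
```

Emit:
move_arm:
  jaw: [0.5, 0.5, 0.5, 0.5, 0.5, 0.5, 0.5, 0.5, 0.5, 0.5, 0.5]
  dp:
    - [0, 0, -0.4]
    - [0, 0, -1]
    - [0, 0, -1.6]
    - [0, 0, -2.2]
    - [0, 0, -2.5]
    - [0, 0, -2.5]
    - [0, 0, -2.5]
    - [0, 0, -2.5]
    - [0, 0, -2]
    - [0, 0, -1]
    - [0, 0, 0]
  turn:
    - [0, 0, 0]
    - [0, 0, 0]
    - [0, 0, 0]
    - [0, 0, 0]
    - [0, 0, 0]
    - [0, 0, 0]
    - [0, 0, 0]
    - [0, 0, 0]
    - [0, 0, 0]
    - [0, 0, 0]
    - [0, 0, 0]

```text
time_s: 9.83
position: [0.4968, -0.2994, 0.1925]
tool_rot: [[0.275, 0.961, 0.003], [0.961, -0.275, -0.003], [-0.002, 0.004, -1.0]]
ft_force: [0.5, -0.1, -2.0]
grip_width: 0.0127
gripper_force: 44.0
```

Emit:
move_arm:
  jaw: [0.5, 0.5, 0.5, 0.5, 0.5, 0.5, 0.5, 0.5, 0.5, 0.5, 0.5, 0.5]
  dp:
    - [1, 0, 0]
    - [2, 0, 0]
    - [2.5, 0, 0]
    - [2.5, 0, 0]
    - [2.5, 0, 0]
    - [2.5, 0, 0]
    - [2.5, 0, 0]
    - [2.5, 0, 0]
    - [2.5, 0, 0]
    - [2, 0, 0]
    - [1, 0, 0]
    - [0, 0, 0]
  turn:
    - [0, 0, 0]
    - [0, 0, 0]
    - [0, 0, 0]
    - [0, 0, 0]
    - [0, 0, 0]
    - [0, 0, 0]
    - [0, 0, 0]
    - [0, 0, 0]
    - [0, 0, 0]
    - [0, 0, 0]
    - [0, 0, 0]
    - [0, 0, 0]

```text
time_s: 10.83
position: [0.5606, -0.0708, 0.1888]
tool_rot: [[0.273, 0.962, -0.002], [0.962, -0.273, 0.001], [0.001, -0.003, -1.0]]
ft_force: [-0.7, 0.5, -2.6]
grip_width: 0.0123
gripper_force: 44.0
```

```bash
cat > e.py <<'E'
from h import *
from scipy.optimize import least_squares
np.set_printoptions(precision=4,suppress=True)
st=observe();R=np.array(st['tool_rot']);p=np.array(st['position']);print(p,st['time_s'],st['ft_force'],st['grip_width'])
im,d=cams.get_image('wrist');cv2.imwrite('pics/w5.png',im[:,:,::-1])
W=cloud('wrist',d,np.ones_like(d,bool),st);Q=(W-p)@R
# held lids
t=Q[(Q[:,2]>.0)&(Q[:,2]<.05)&(np.hypot(Q[:,0],Q[:,1])<.07)];print('lids',len(t),cv2.minEnclosingCircle(t[:,:2].astype(np.float32)),np.percentile(t[:,2],[2,50,90,98]))
t=t[t[:,2]>.028]; 
if len(t)>50: A=np.c_[t[:,:2],np.ones(len(t))];print('plane',np.linalg.lstsq(A,t[:,2],rcond=None)[0])
z=W[:,2];h=np.hypot(W[:,0]-.5105,W[:,1]-.117)
t=W[(abs(z-.07)<.003)&(h<.06)];print('rim',len(t),t.mean(0) if len(t) else 0)
if len(t)>20:
    f=least_squares(lambda c:np.hypot(t[:,0]-c[0],t[:,1]-c[1])-.0425,[.51,.117],loss='soft_l1',f_scale=.002);print('tin',f.x,abs(f.fun).mean())
np.save('pics/W5.npy',W)
for q in ['tin_seat','clamp_pivot','clamp_pin','clamp_pad','lid_press']:
    r=cams.mark_of('wrist',q)
    if r: px=np.array(r[0]['location'])*[640,400];print(q,px,r[0]['p'],onz('wrist',px,{'tin_seat':.058,'lid_press':0,'clamp_pivot':.146}.get(q,.25),st)[0])
E
python3 e.py
```

```text
[ 0.5606 -0.0708  0.1888] 10.8333 [-0.7059  0.4653 -2.5858] 0.012289476235337358
lids 39 ((0.0358610600233078, -0.0019398462027311325), 0.03397861123085022) [0.     0.0012 0.0019 0.0027]
rim 604 [0.5041 0.0888 0.0696]
tin [0.5113 0.1162] 0.0008190666962211489
lid_press [227.328  14.08 ] 0.85 [0.5118 0.1168 0.    ]
```

View pics/w5.png

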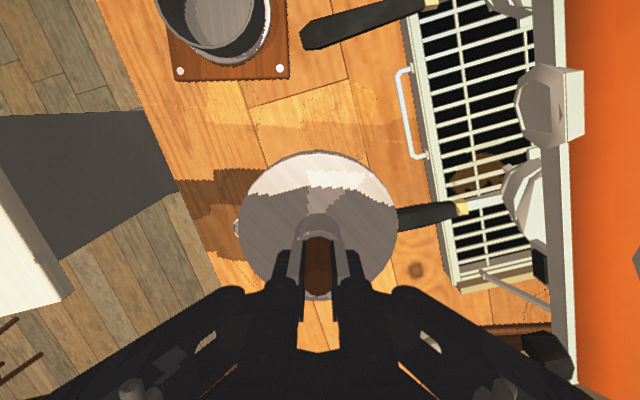

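The lids hang level in the grip, disc around (318,222), and the tin with the base edge shows top left, its edge parallel to the finger line, so the yaw matches.

```bash
cat > f.py <<'E'
from h import *
import sys
np.set_printoptions(precision=4,suppress=True)
def lids(W,st):
    R=np.array(st['tool_rot']);p=np.array(st['position']);Q=(W-p)@R
    t=Q[(Q[:,2]>-.022)&(Q[:,2]<-.002)&(np.hypot(Q[:,0],Q[:,1])<.056)&(np.hypot(Q[:,0],Q[:,1])>.02)]
    A=np.c_[t[:,:2],np.ones(len(t))];x=np.linalg.lstsq(A,t[:,2],rcond=None)[0]
    e=t[:,2]-A@x;t=t[abs(e)<.003];A=np.c_[t[:,:2],np.ones(len(t))];x=np.linalg.lstsq(A,t[:,2],rcond=None)[0]
    print('disc',len(t),cv2.minEnclosingCircle(t[:,:2].astype(np.float32)),'plane',x)
    s=Q[(np.hypot(Q[:,0],Q[:,1])<.02)&(Q[:,2]>-.075)&(Q[:,2]<-.03)&(abs(Q[:,1])<.0065)]
    print('stem',len(s),s.min(0),s.max(0),s.mean(0))
E
python3 - <<'E'
from f import *
lids(np.load('pics/W5.npy'),observe())
E
```

```text
disc 12239 ((0.0033203118946403265, -0.0010887315729632974), 0.04962703585624695) plane [ 0.      0.0053 -0.0103]
stem 1966 [-0.0086 -0.0065 -0.075 ] [ 0.0175  0.0065 -0.03  ] [ 0.0079  0.0005 -0.0545]
```

Emit:
move_arm:
  jaw: [0.5, 0.5, 0.5, 0.5, 0.5, 0.5, 0.5, 0.5, 0.5, 0.5, 0.5, 0.5]
  dp:
    - [0.8, -0.5, 0]
    - [1.6, -1, 0]
    - [2, -1.2, 0]
    - [2.4, -1.4, 0]
    - [2.4, -1.4, 0]
    - [2.4, -1.4, 0]
    - [2, -1.2, 0]
    - [1.6, -1, 0]
    - [1.1, -0.6, 0]
    - [0.5, -0.3, 0]
    - [0, 0, 0]
    - [0, 0, 0]
  turn:
    - [0, 0, 0]
    - [0, 0, 0]
    - [0, 0, 0]
    - [0, 0, 0]
    - [0, 0, 0]
    - [0, 0, 0]
    - [0, 0, 0]
    - [0, 0, 0]
    - [0, 0, 0]
    - [0, 0, 0]
    - [0, 0, 0]
    - [0, 0, 0]

```text
time_s: 12.13
position: [0.5112, 0.1155, 0.1901]
tool_rot: [[0.276, 0.961, 0.0], [0.961, -0.276, -0.0], [-0.0, 0.0, -1.0]]
ft_force: [0.7, -0.1, -2.0]
grip_width: 0.0124
gripper_force: 44.0
```

```bash
cat > g.py <<'E'
from f import *
from scipy.optimize import least_squares
st=observe();print(st['position'],st['time_s'],st['qvel'])
im,d=cams.get_image('wrist');cv2.imwrite('pics/w6.png',im[:,:,::-1]);W=cloud('wrist',d,np.ones_like(d,bool),st);lids(W,st)
z=W[:,2];h=np.hypot(W[:,0]-.5113,W[:,1]-.1162)
t=W[(abs(z-.07)<.004)&(h<.055)];print('rim',len(t))
def fit(t):
    f=least_squares(lambda c:np.hypot(t[:,0]-c[0],t[:,1]-c[1])-.0425,[.511,.116],loss='soft_l1',f_scale=.002);print('tin',f.x,abs(f.fun).mean())
if len(t)>20: fit(t)
for n in ['scene','side']:
    im,d=cams.get_image(n);W=cloud(n,d,np.ones_like(d,bool));z=W[:,2];h=np.hypot(W[:,0]-.5113,W[:,1]-.1162)
    t=W[(abs(z-.069)<.004)&(h<.055)&(h>.035)];print(n,len(t)); fit(t)
    # post
    t=W[(abs(z-.12)<.03)&(np.hypot(W[:,0]-.54,W[:,1]-.215)<.05)];print('post',np.median(t,0))
    # arm points
    t=W[(z>.17)&(z<.25)&(np.hypot(W[:,0]-.54,W[:,1]-.26)<.06)];print('arm',len(t),np.median(t,0))
E
python3 g.py
```

```text
[0.5112 0.1155 0.1901] 12.1333 [-0.8507  0.1594 -0.2602  0.0162 -0.0293  0.0215]
disc 11934 ((0.00019654736388474703, -0.0001099079308914952), 0.049531348049640656) plane [ 0.0007  0.0032 -0.0115]
stem 2007 [-0.0117 -0.0065 -0.075 ] [ 0.0143  0.0065 -0.03  ] [ 0.0048 -0.     -0.054 ]
rim 279
tin [0.5106 0.1166] 0.0007910202178061743
scene 98
tin [0.5111 0.1158] 0.0012517067984492644
post [0.5201 0.2205 0.1473]
arm 61 [0.5424 0.2556 0.2373]
side 108
tin [0.5102 0.1191] 0.001323183855289909
post [0.5302 0.2239 0.1208]
arm 143 [0.5406 0.2619 0.2065]
```

Emit:
move_arm:
  jaw: [0.5, 0.5, 0.5, 0.5, 0.5, 0.5, 0.5, 0.5, 0.5, 0.5]
  dp:
    - [0.1, -0.08, 0.5]
    - [0, 0, 1.2]
    - [0, 0, 1.8]
    - [0, 0, 1.8]
    - [0, 0, 1.8]
    - [0, 0, 1.5]
    - [0, 0, 0.9]
    - [0, 0, 0.5]
    - [0, 0, 0]
    - [0, 0, 0]
  turn:
    - [0, 0, 0]
    - [0, 0, 0]
    - [0, 0, 0]
    - [0, 0, 0]
    - [0, 0, 0]
    - [0, 0, 0]
    - [0, 0, 0]
    - [0, 0, 0]
    - [0, 0, 0]
    - [0, 0, 0]

```text
time_s: 13.12
position: [0.5109, 0.1171, 0.0906]
tool_rot: [[0.276, 0.961, 0.001], [0.961, -0.276, -0.0], [0.0, 0.001, -1.0]]
ft_force: [-0.7, -0.6, -3.0]
grip_width: 0.0124
gripper_force: 44.0
```

Emit:
move_arm:
  jaw: [0.5, 0.5, 0.5, 0.5, 0.5, 0.5, 0.5, 0.5, 0.5]
  dp:
    - [0, 0, 0.4]
    - [0, 0, 0.4]
    - [0, 0, 0.4]
    - [0, 0, 0.4]
    - [0, 0, 0.3]
    - [0, 0, 0.2]
    - [0, 0, 0.1]
    - [0, 0, 0]
    - [0, 0, 0]
  turn:
    - [0, 0, 0]
    - [0, 0, 0]
    - [0, 0, 0]
    - [0, 0, 0]
    - [0, 0, 0]
    - [0, 0, 0]
    - [0, 0, 0]
    - [0, 0, 0]
    - [0, 0, 0]

```text
time_s: 13.87
position: [0.5106, 0.1172, 0.0682]
tool_rot: [[0.275, 0.961, 0.0], [0.961, -0.275, -0.0], [0.0, 0.0, -1.0]]
ft_force: [-0.7, -0.4, -3.0]
grip_width: 0.0125
gripper_force: 44.0
```

Still hanging at −3 N; go a little further until contact.

Emit:
move_arm:
  jaw: [0.5, 0.5, 0.5, 0.5]
  dp:
    - [0, 0, 0.1]
    - [0, 0, 0.1]
    - [0, 0, 0]
    - [0, 0, 0]
  turn:
    - [0, 0, 0]
    - [0, 0, 0]
    - [0, 0, 0]
    - [0, 0, 0]

```text
time_s: 14.2
position: [0.5106, 0.1172, 0.0665]
tool_rot: [[0.275, 0.961, 0.001], [0.961, -0.275, 0.0], [0.0, 0.0, -1.0]]
ft_force: [-2.1, -0.1, 2.9]
grip_width: 0.0121
gripper_force: 44.4
```

```bash
python3 - <<'E'
from f import *
st=observe();print(st['position'],st['ft_force'],st['wrist_torque'])
im,d=cams.get_image('wrist');W=cloud('wrist',d,np.ones_like(d,bool),st);lids(W,st)
E
```

```text
[0.5106 0.1172 0.0665] [-2.1033 -0.1453  2.8601] [ 0.0596  0.2903 -0.0418]
disc 11909 ((2.4868424588930793e-05, -0.00014976497914176434), 0.04952399060130119) plane [ 0.001   0.0008 -0.0115]
stem 2000 [-0.012  -0.0065 -0.075 ] [ 0.0143  0.0065 -0.03  ] [ 0.0047 -0.     -0.054 ]
```

The lids touched down at the expected height with only about 3 N and the disc level. Release and rise straight up.

Emit:
move_arm:
  jaw: [4, 4, 4, 4, 4, 4]
  dp:
    - [0, 0, 0]
    - [0, 0, 0]
    - [0, 0, 0]
    - [0, 0, 0]
    - [0, 0, -0.5]
    - [0, 0, -1]
  turn:
    - [0, 0, 0]
    - [0, 0, 0]
    - [0, 0, 0]
    - [0, 0, 0]
    - [0, 0, 0]
    - [0, 0, 0]

```text
time_s: 14.75
position: [0.51, 0.1171, 0.0807]
tool_rot: [[0.275, 0.961, -0.002], [0.961, -0.275, -0.0], [-0.001, -0.002, -1.0]]
ft_force: [-1.2, -0.4, -0.6]
grip_width: 0.0401
gripper_force: 0.0
```

Emit:
move_arm:
  jaw: [4, 4, 4, 4, 4, 4, 4, 4, 4, 4, 4, 4]
  dp:
    - [0, 0, -2]
    - [0, 0, -2.5]
    - [0, 0, -2.5]
    - [0, 0, -2.5]
    - [0, 0, -2.5]
    - [0, 0, -2.5]
    - [0, 0, -2.5]
    - [0, 0, -2.5]
    - [0, 0, -2]
    - [0, 0, 0]
    - [0, 0, 0]
    - [0, 0, 0]
  turn:
    - [0, 0, 0]
    - [0, 0, 0]
    - [0, 0, 0]
    - [0, 0, 0]
    - [0, 0, 0]
    - [0, 0, 0]
    - [0, 0, 0]
    - [0, 0, 0]
    - [0, 0, 0]
    - [0, 0, -0.1]
    - [0, 0, -0.12]
    - [0, 0, -0.12]

```text
time_s: 15.75
position: [0.5105, 0.1172, 0.2968]
tool_rot: [[-0.067, 0.998, 0.001], [0.998, 0.067, -0.0], [-0.0, 0.001, -1.0]]
ft_force: [-0.2, -0.1, -0.4]
grip_width: 0.0399
gripper_force: 0.0
```

Emit:
move_arm:
  jaw: [4, 4, 4, 4, 4, 4, 4, 4, 4, 4, 4, 4]
  dp:
    - [0, 0, 0]
    - [0, 0, 0]
    - [0, 0, 0]
    - [0, 0, 0]
    - [0, 0, 0]
    - [0, 0, 0]
    - [0, 0, 0]
    - [0, 0, 0]
    - [0, 0, 0]
    - [0, 0, 0]
    - [0, 0, 0]
    - [0, 0, 0]
  turn:
    - [0, 0, -0.12]
    - [0, 0, -0.12]
    - [0, 0, -0.12]
    - [0, 0, -0.12]
    - [0, 0, -0.12]
    - [0, 0, -0.12]
    - [0, 0, -0.12]
    - [0, 0, -0.12]
    - [0, 0, -0.12]
    - [0, 0, -0.12]
    - [0, 0, -0.03]
    - [0, 0, 0]

```text
time_s: 16.75
position: [0.5104, 0.1172, 0.2965]
tool_rot: [[-0.961, 0.275, 0.0], [0.275, 0.961, -0.0], [-0.0, 0.0, -1.0]]
ft_force: [0.3, 0.2, 0.3]
grip_width: 0.0402
gripper_force: 0.0
```

```bash
cat > i.py <<'E'
from h import *
np.set_printoptions(precision=4,suppress=True)
st=observe();print(st['position'],st['q'],st['time_s']);print(np.array(st['tool_rot']))
t0=np.array([.5107,.1168,0]);X=np.array([.961,-.275,0]);Y=np.array([.275,.961,0]);Z=np.array([0,0,1.])
def pin(q,x=-.033,r=.125): return t0+Y*(.1-r*np.cos(q))+X*x+Z*(.146+r*np.sin(q))
print('pred pin',pin(2.1),'tool',(pin(2.1)-st['position'])@np.array(st['tool_rot']))
for n in ['scene','side','wrist']:
    im,d=cams.get_image(n);cv2.imwrite(f'pics/{n}7.png',im[:,:,::-1]);W=cloud(n,d,np.ones_like(d,bool),st);D=(W-pin(2.1))@np.c_[X,Y,Z]
    print(n,'pin px',proj(n,pin(2.1),st)[0],[(q,(np.array(r[0]['location'])*[640,400]).round(1),round(r[0]['p'],2)) for q in['clamp_pin','clamp_pivot'] for r in [cams.mark_of(n,q)] if r])
    m=(abs(D[:,0])<.02)&(np.hypot(D[:,1],D[:,2])<.03);t=D[m];print(' near pin',len(t),t.mean(0) if len(t) else 0,np.percentile(t,[5,95],axis=0) if len(t) else 0)
    m=(abs(D[:,0])<.08)&(abs(D[:,1])<.12)&(D[:,2]>-.06)&(W[:,2]<.29);t=D[m];print(' obst',len(t),np.percentile(t,[1,99],axis=0) if len(t) else 0)
    h=np.hypot(*(W[:,:2]-t0[:2]).T);s=W[(h<.02)&(W[:,2]>.12)&(W[:,2]<.14)];print(' stem',len(s),s.mean(0) if len(s) else 0,s.max(0) if len(s) else 0)
    s=W[(h<.055)&(h>.02)&(abs(W[:,2]-.078)<.005)];print(' disc',len(s),np.median(s[:,2]) if len(s) else 0)
E
python3 i.py
```

```text
[0.5104 0.1172 0.2965] [ -0.0379  16.0703  66.0677  -0.0008  97.8465 -74.0675] 16.75
[[-0.9614  0.2751  0.0003]
 [ 0.2751  0.9614 -0.    ]
 [-0.0003  0.0001 -1.    ]]
pred pin [0.5238 0.2826 0.2539] tool [0.0326 0.1628 0.0426]
scene pin px [220.3741 118.7883] [('clamp_pin', array([221.9, 119.2]), 0.89), ('clamp_pivot', array([245.5, 153.7]), 0.71)]
 near pin 62 [ 0.0011 -0.0051  0.0004] [[-0.0173 -0.0144 -0.0125]
 [ 0.019   0.0012  0.0067]]
 obst 229 [[-0.0263 -0.0436 -0.0584]
 [ 0.0362  0.0026  0.0075]]
 stem 23 [0.5099 0.1159 0.1276] [0.5175 0.123  0.1322]
 disc 467 0.07701984981707499
side pin px [305.1889 240.6938] [('clamp_pin', array([303.3, 243.3]), 0.76), ('clamp_pivot', array([314.9, 254.1]), 0.66)]
 near pin 76 [0.0005 0.0035 0.0008] [[-0.0183 -0.0027 -0.0056]
 [ 0.0177  0.0077  0.0048]]
 obst 231 [[-0.0298 -0.0324 -0.0583]
 [ 0.0346  0.0092  0.0066]]
 stem 26 [0.5097 0.1225 0.1273] [0.5163 0.1281 0.1318]
 disc 436 0.07723981209876629
wrist pin px [535.6526 164.8827] [('clamp_pin', array([534.7, 156. ]), 0.73), ('clamp_pivot', array([406.3, 171.9]), 0.98)]
 near pin 1097 [ 0.0003 -0.0046  0.0033] [[-0.0182 -0.0082 -0.0029]
 [ 0.0188  0.0016  0.0068]]
 obst 3392 [[-0.028  -0.0426 -0.0585]
 [ 0.0361  0.0043  0.0084]]
 stem 125 [0.5089 0.1172 0.1311] [0.5166 0.1238 0.1351]
 disc 3471 0.07820118597161263
```

The seated stack reads correctly (disc at 78 mm, stem top at 132 mm), and the predicted pin position agrees with depth from all cameras.

Emit:
move_arm:
  jaw: [4, 4, 4, 4, 4, 4, 4, 4, 4, 4]
  dp:
    - [0.3, 1.0, 0]
    - [0.4, 2, 0]
    - [0.5, 2.5, 0]
    - [0.5, 2.5, 0]
    - [0.5, 2.5, 0]
    - [0.5, 2.5, 0]
    - [0.3, 2, 0]
    - [0.3, 1.1, 0]
    - [0, 0, 0]
    - [0, 0, 0]
  turn:
    - [0, 0, 0]
    - [0, 0, 0]
    - [0, 0, 0]
    - [0, 0, 0]
    - [0, 0, 0]
    - [0, 0, 0]
    - [0, 0, 0]
    - [0, 0, 0]
    - [0, 0, 0]
    - [0, 0, 0]

```text
time_s: 18.03
position: [0.5231, 0.2811, 0.2959]
tool_rot: [[-0.961, 0.275, -0.0], [0.275, 0.961, -0.0], [0.0, -0.0, -1.0]]
ft_force: [0.5, -0.1, 0.1]
grip_width: 0.0398
gripper_force: 0.0
```

```bash
cat > j.py <<'E'
from h import *
np.set_printoptions(precision=4,suppress=True)
st=observe();R=np.array(st['tool_rot']);print(st['position'],st['time_s'])
im,d=cams.get_image('wrist');cv2.imwrite('pics/w8.png',im[:,:,::-1]);Q=(cloud('wrist',d,np.ones_like(d,bool),st)-st['position'])@R
m=(abs(Q[:,0])<.015)&(abs(Q[:,1])<.03)&(Q[:,2]>-.03)&(Q[:,2]<.07)
t=Q[m];print(len(t),np.percentile(t,[2,50,98],axis=0))
for c in (-.012,0,.012):
    s=t[abs(t[:,0]-c)<.003];print(c,len(s),np.percentile(s[:,1:],[2,50,98],axis=0).tolist())
m=(abs(Q[:,1])<.02)&(Q[:,2]>.0)&(Q[:,2]<.07)&(Q[:,0]>-.06)&(Q[:,0]<.05);print('xrange',np.percentile(Q[m,0],[1,99]))
E
python3 j.py
```

```text
[0.5231 0.2811 0.2959] 18.0333
559 [[-0.0144 -0.0053  0.0352]
 [ 0.0004  0.0002  0.0371]
 [ 0.0144  0.0057  0.0417]]
-0.012 111 [[-0.005345837764592886, 0.03532876098191685], [0.00020042990744289666, 0.03724045942807968], [0.00658293896046922, 0.04208646564181087]]
0 113 [[-0.005266957236939286, 0.03498236004947296], [0.00017083845684772437, 0.036877269795571335], [0.0056248990074313195, 0.040977837954084675]]
0.012 120 [[-0.0059905628960886656, 0.03525971000329], [0.0001440203003940225, 0.037126733786345484], [0.0055367595143806575, 0.04182864991250463]]
xrange [-0.0349  0.0282]
```

Emit:
move_arm:
  jaw: [4, 4, 4, 4, 4, 4, 4, 1, 1, 1, 1, 1]
  dp:
    - [0, 0, 1]
    - [0, 0, 2.2]
    - [0, 0, 2.4]
    - [0, 0, 2.2]
    - [0, 0, 1.5]
    - [0, 0, 0.9]
    - [0, 0, 0]
    - [0, 0, 0]
    - [0, 0, 0]
    - [0, 0, 0]
    - [0, 0, 0]
    - [0, 0, 0]
  turn:
    - [0, 0, 0]
    - [0, 0, 0]
    - [0, 0, 0]
    - [0, 0, 0]
    - [0, 0, 0]
    - [0, 0, 0]
    - [0, 0, 0]
    - [0, 0, 0]
    - [0, 0, 0]
    - [0, 0, 0]
    - [0, 0, 0]
    - [0, 0, 0]
  force: 20

```text
time_s: 19.08
position: [0.524, 0.2815, 0.1953]
tool_rot: [[-0.961, 0.276, 0.003], [0.276, 0.961, 0.001], [-0.003, 0.002, -1.0]]
ft_force: [3.6, 2.0, 4.3]
grip_width: 0.0116
gripper_force: 19.7
```

```bash
python3 - <<'E'
import numpy as np
n=24; q=2.1-(2.1-0.06)*(1-np.cos(np.pi*np.arange(n+1)/n))/2
y=-125*np.cos(q);z=125*np.sin(q)
for i in range(n): print([0,round((y[i]-y[i+1])/-10*1,2)*-1 if 0 else round(-(y[i+1]-y[i])/-10,2),round(-(z[i+1]-z[i])/10,2)],round(q[i+1],2))
E
```

```text
[0, np.float64(-0.09), np.float64(-0.05)] 2.09
[0, np.float64(-0.28), np.float64(-0.16)] 2.07
[0, np.float64(-0.48), np.float64(-0.24)] 2.02
[0, np.float64(-0.67), np.float64(-0.3)] 1.96
[0, np.float64(-0.87), np.float64(-0.32)] 1.89
[0, np.float64(-1.06), np.float64(-0.3)] 1.8
[0, np.float64(-1.23), np.float64(-0.22)] 1.7
[0, np.float64(-1.38), np.float64(-0.1)] 1.59
[0, np.float64(-1.49), np.float64(0.06)] 1.47
[0, np.float64(-1.56), np.float64(0.26)] 1.34
[0, np.float64(-1.57), np.float64(0.47)] 1.21
[0, np.float64(-1.52), np.float64(0.68)] 1.08
[0, np.float64(-1.41), np.float64(0.88)] 0.95
[0, np.float64(-1.26), np.float64(1.04)] 0.82
[0, np.float64(-1.08), np.float64(1.15)] 0.69
[0, np.float64(-0.88), np.float64(1.21)] 0.57
[0, np.float64(-0.68), np.float64(1.21)] 0.46
[0, np.float64(-0.5), np.float64(1.15)] 0.36
[0, np.float64(-0.34), np.float64(1.05)] 0.27
[0, np.float64(-0.21), np.float64(0.9)] 0.2
[0, np.float64(-0.12), np.float64(0.73)] 0.14
[0, np.float64(-0.06), np.float64(0.53)] 0.09
[0, np.float64(-0.03), np.float64(0.32)] 0.07
[0, np.float64(-0.01), np.float64(0.11)] 0.06
```

Emit:
move_arm:
  jaw: [1, 1, 1, 1, 1, 1, 1, 1, 1, 1, 1, 1]
  dp:
    - [0, -0.09, -0.05]
    - [0, -0.28, -0.16]
    - [0, -0.48, -0.24]
    - [0, -0.67, -0.3]
    - [0, -0.87, -0.32]
    - [0, -1.06, -0.3]
    - [0, -1.23, -0.22]
    - [0, -1.38, -0.1]
    - [0, -1.49, 0.06]
    - [0, -1.56, 0.26]
    - [0, -1.57, 0.47]
    - [0, -1.52, 0.68]
  turn:
    - [0, 0, 0]
    - [0, 0, 0]
    - [0, 0, 0]
    - [0, 0, 0]
    - [0, 0, 0]
    - [0, 0, 0]
    - [0, 0, 0]
    - [0, 0, 0]
    - [0, 0, 0]
    - [0, 0, 0]
    - [0, 0, 0]
    - [0, 0, 0]

```text
time_s: 20.08
position: [0.491, 0.1626, 0.1969]
tool_rot: [[-0.961, 0.276, 0.005], [0.276, 0.961, -0.001], [-0.005, 0.001, -1.0]]
ft_force: [10.8, -1.7, -2.5]
grip_width: 0.0112
gripper_force: 19.5
```

Emit:
move_arm:
  jaw: [1, 1, 1, 1, 1, 1]
  dp:
    - [0, -1.41, 0.88]
    - [0, -1.26, 1.04]
    - [0, -1.08, 1.15]
    - [0, -0.88, 1.21]
    - [0, -0.68, 1.21]
    - [0, 0, 0]
  turn:
    - [0, 0, 0]
    - [0, 0, 0]
    - [0, 0, 0]
    - [0, 0, 0]
    - [0, 0, 0]
    - [0, 0, 0]

```text
time_s: 20.58
position: [0.476, 0.1111, 0.1401]
tool_rot: [[-0.961, 0.277, 0.002], [0.277, 0.961, -0.001], [-0.002, -0.001, -1.0]]
ft_force: [7.8, -2.6, -1.3]
grip_width: 0.0111
gripper_force: 19.7
```

Emit:
move_arm:
  jaw: [1, 1, 1, 1, 1, 1, 1, 1, 1]
  dp:
    - [0, -0.5, 1.15]
    - [0, -0.34, 1.05]
    - [0, -0.21, 0.9]
    - [0, -0.12, 0.73]
    - [0, -0.06, 0.53]
    - [0, -0.03, 0.32]
    - [0, 0, 0.1]
    - [0, 0, 0]
    - [0, 0, 0]
  turn:
    - [0, 0, 0]
    - [0, 0, 0]
    - [0, 0, 0]
    - [0, 0, 0]
    - [0, 0, 0]
    - [0, 0, 0]
    - [0, 0, 0]
    - [0, 0, 0]
    - [0, 0, 0]

```text
time_s: 21.33
position: [0.4736, 0.101, 0.0942]
tool_rot: [[-0.961, 0.276, 0.005], [0.276, 0.961, 0.001], [-0.005, 0.002, -1.0]]
ft_force: [9.2, 4.0, -0.6]
grip_width: 0.0113
gripper_force: 19.4
```

Emit:
move_arm:
  jaw: [1, 1, 1, 1]
  dp:
    - [0, 0, 0.3]
    - [0, 0, 0.3]
    - [0, 0, 0]
    - [0, 0, 0]
  turn:
    - [0, 0, 0]
    - [0, 0, 0]
    - [0, 0, 0]
    - [0, 0, 0]

```text
time_s: 21.67
position: [0.4738, 0.1009, 0.0895]
tool_rot: [[-0.961, 0.276, 0.006], [0.276, 0.961, 0.0], [-0.006, 0.002, -1.0]]
ft_force: [4.4, 3.7, 12.6]
grip_width: 0.0116
gripper_force: 21.0
```

Emit:
move_arm:
  jaw: [3.5, 3.5, 3.5, 3.5, 3.5, 3.5]
  dp:
    - [0, 0, 0]
    - [0, 0, 0]
    - [0, 0, 0]
    - [0, 0, 0]
    - [0, 0, 0]
    - [0, 0, 0]
  turn:
    - [0, 0, 0]
    - [0, 0, 0]
    - [0, 0, 0]
    - [0, 0, 0]
    - [0, 0, 0]
    - [0, 0, 0]

```text
time_s: 22.17
position: [0.4713, 0.1006, 0.0874]
tool_rot: [[-0.961, 0.276, -0.001], [0.276, 0.961, -0.0], [0.001, -0.0, -1.0]]
ft_force: [-0.1, -0.6, -0.2]
grip_width: 0.035
gripper_force: 0.0
```

```bash
cat > k.py <<'E'
from h import *
np.set_printoptions(precision=4,suppress=True)
st=observe();R=np.array(st['tool_rot']);print(st['position'],st['time_s'],st['ft_force'])
t0=np.array([.5107,.1168,0]);X=np.array([.961,-.275,0]);Y=np.array([.275,.961,0])
for n in ['wrist','scene','side']:
    im,d=cams.get_image(n);cv2.imwrite(f'pics/{n}9.png',im[:,:,::-1]);W=cloud(n,d,np.ones_like(d,bool),st)
    D=(W-t0)@np.c_[X,Y,[0,0,1]]
    for lab,x0,x1,y0,y1 in [('pin',-.05,-.015,-.035,-.015),('arm',-.007,.007,-.03,.08)]:
        s=D[(D[:,0]>x0)&(D[:,0]<x1)&(D[:,1]>y0)&(D[:,1]<y1)&(D[:,2]>.12)&(D[:,2]<.17)];print(n,lab,len(s),np.percentile(s,[5,50,95],axis=0).tolist() if len(s) else 0)
E
python3 k.py
```

```text
[0.4713 0.1006 0.0874] 22.1667 [-0.1492 -0.5832 -0.176 ]
wrist pin 1708 [[-0.04826479671801439, -0.03165649209337941, 0.1469641824539418], [-0.03341796045549482, -0.026222467827549147, 0.15043897809987086], [-0.01699229476796896, -0.021140540929368335, 0.15183064720351208]]
wrist arm 1973 [[-0.0067745806530779456, -0.028050327031822028, 0.14153033596020434], [-0.0037374431077858068, -0.010463513254917919, 0.15229904560748303], [0.0042096843345712925, 0.0773985815282634, 0.16461218513729897]]
scene pin 14 [[-0.0489468085799235, -0.03290403742838947, 0.1420227877707423], [-0.044897200003370066, -0.02880123188531255, 0.1485534488497725], [-0.04072476060130342, -0.022963127802321775, 0.15052099495564672]]
scene arm 42 [[-0.0025209303592201625, -0.029103636183947908, 0.14307425965993914], [0.002998243896843423, -0.007039328101046065, 0.15115402473235434], [0.006632856851358839, 0.022812721179492214, 0.15766681757223305]]
side pin 17 [[-0.04877419338501335, -0.02573547135957367, 0.14294097427820113], [-0.04415713386294211, -0.02016452138742328, 0.14718300121285643], [-0.03820769429445938, -0.01796399588474809, 0.15098130138716226]]
side arm 89 [[-0.00641098363117336, -0.0027233380444305834, 0.1472409616997225], [-0.001646889990178418, 0.04457560434119037, 0.15281489589538544], [0.0041324664240456385, 0.071826083554738, 0.16536200127294856]]
```

The arm lies level (pin centre at 146 mm) on the stem with the fingers clear. Let it rest, then grip again and swing back.

Emit:
move_arm:
  jaw: [3.5, 3.5, 3.5, 3.5, 3.5, 3.5, 3.5, 1, 1, 1, 1, 1]
  dp:
    - [0, 0, 0]
    - [0, 0, 0]
    - [0, 0, 0]
    - [0, 0, 0]
    - [0, 0, 0]
    - [0, 0, 0]
    - [0, 0, 0]
    - [0, 0, 0]
    - [0, 0, 0]
    - [0, 0, 0]
    - [0, 0, 0]
    - [0, 0, 0]
  turn:
    - [0, 0, 0]
    - [0, 0, 0]
    - [0, 0, 0]
    - [0, 0, 0]
    - [0, 0, 0]
    - [0, 0, 0]
    - [0, 0, 0]
    - [0, 0, 0]
    - [0, 0, 0]
    - [0, 0, 0]
    - [0, 0, 0]
    - [0, 0, 0]
  force: 20

```text
time_s: 23.32
position: [0.4717, 0.1014, 0.0877]
tool_rot: [[-0.961, 0.276, 0.001], [0.276, 0.961, 0.001], [-0.0, 0.002, -1.0]]
ft_force: [0.9, 4.5, 0.3]
grip_width: 0.0111
gripper_force: 19.6
```

Emit:
move_arm:
  jaw: [1, 1, 1, 1, 1, 1, 1, 1, 1, 1, 1, 1]
  dp:
    - [0, 0, -0.2]
    - [0, 0.02, -0.5]
    - [0, 0.06, -0.6]
    - [0, 0.12, -0.7]
    - [0, 0.21, -0.9]
    - [0, 0.34, -1.05]
    - [0, 0.5, -1.15]
    - [0, 0.68, -1.21]
    - [0, 0.88, -1.21]
    - [0, 1.08, -1.15]
    - [0, 1.26, -1.04]
    - [0, 1.41, -0.88]
  turn:
    - [0, 0, 0]
    - [0, 0, 0]
    - [0, 0, 0]
    - [0, 0, 0]
    - [0, 0, 0]
    - [0, 0, 0]
    - [0, 0, 0]
    - [0, 0, 0]
    - [0, 0, 0]
    - [0, 0, 0]
    - [0, 0, 0]
    - [0, 0, 0]

```text
time_s: 24.32
position: [0.4885, 0.161, 0.1972]
tool_rot: [[-0.961, 0.278, 0.0], [0.278, 0.961, -0.006], [-0.002, -0.006, -1.0]]
ft_force: [-12.2, -9.9, 19.1]
grip_width: 0.011
gripper_force: 21.8
```

Emit:
move_arm:
  jaw: [1, 1, 1, 1, 1, 1, 1, 1, 1, 1, 1, 1]
  dp:
    - [0, 1.52, -0.68]
    - [0, 1.57, -0.47]
    - [0, 1.56, -0.26]
    - [0, 1.49, -0.06]
    - [0, 1.38, 0.1]
    - [0, 1.23, 0.22]
    - [0, 1.06, 0.3]
    - [0, 0.87, 0.32]
    - [0, 0.67, 0.3]
    - [0, 0.48, 0.24]
    - [0, 0.2, 0.1]
    - [0, 0, 0]
  turn:
    - [0, 0, 0]
    - [0, 0, 0]
    - [0, 0, 0]
    - [0, 0, 0]
    - [0, 0, 0]
    - [0, 0, 0]
    - [0, 0, 0]
    - [0, 0, 0]
    - [0, 0, 0]
    - [0, 0, 0]
    - [0, 0, 0]
    - [0, 0, 0]

```text
time_s: 25.32
position: [0.5197, 0.281, 0.1926]
tool_rot: [[-0.962, 0.274, -0.006], [0.274, 0.962, 0.001], [0.006, -0.0, -1.0]]
ft_force: [-13.2, 6.1, 3.9]
grip_width: 0.0111
gripper_force: 21.9
```

Emit:
move_arm:
  jaw: [4, 4, 4, 4, 4, 4, 4, 4, 4, 4, 4, 4]
  dp:
    - [0, 0, 0]
    - [0, 0, 0]
    - [0, 0, 0]
    - [0, 0, 0]
    - [0, 0, -1]
    - [0, 0, -2]
    - [0, 0, -2.5]
    - [0, 0, -2.5]
    - [0, 0, -2]
    - [0, -1, 0]
    - [0, -2, 0]
    - [0, -2.5, 0]
  turn:
    - [0, 0, 0]
    - [0, 0, 0]
    - [0, 0, 0]
    - [0, 0, 0]
    - [0, 0, 0]
    - [0, 0, 0]
    - [0, 0, 0]
    - [0, 0, 0]
    - [0, 0, 0]
    - [0, 0, 0]
    - [0, 0, 0]
    - [0, 0, 0]

```text
time_s: 26.32
position: [0.5073, 0.226, 0.2922]
tool_rot: [[-0.961, 0.275, -0.0], [0.275, 0.961, -0.0], [0.0, -0.0, -1.0]]
ft_force: [0.4, -0.3, -0.3]
grip_width: 0.0402
gripper_force: 0.0
```

Emit:
move_arm:
  jaw: [5.5, 5.5, 5.5, 5.5, 5.5, 5.5, 5.5, 5.5, 5.5, 5.5, 5.5, 5.5]
  dp:
    - [-0.6, -2.5, 0]
    - [-0.6, -2.5, 0]
    - [-0.6, -2.5, 0]
    - [-0.6, -2, 0]
    - [-0.6, -1.2, 0]
    - [0, 0, 0]
    - [0, 0, 0]
    - [0, 0, 0]
    - [0, 0, 0]
    - [0, 0, 0]
    - [0, 0, 0]
    - [0, 0, 0]
  turn:
    - [0, 0, 0]
    - [0, 0, 0]
    - [0, 0, 0]
    - [0, 0, 0]
    - [0, 0, 0]
    - [0, 0, 0.12]
    - [0, 0, 0.12]
    - [0, 0, 0.12]
    - [0, 0, 0.12]
    - [0, 0, 0.12]
    - [0, 0, 0.12]
    - [0, 0, 0.12]

```text
time_s: 27.32
position: [0.5065, 0.1148, 0.2923]
tool_rot: [[-0.43, 0.903, -0.0], [0.903, 0.43, -0.0], [0.0, -0.0, -1.0]]
ft_force: [-0.4, -0.2, 0.3]
grip_width: 0.0548
gripper_force: 0.0
```

Emit:
move_arm:
  jaw: [5.5, 5.5, 5.5, 5.5, 5.5, 5.5, 5.5, 5.5]
  dp:
    - [0, 0, 0]
    - [0, 0, 0]
    - [0, 0, 0]
    - [0, 0, 0]
    - [0, 0, 0]
    - [0, 0, 0]
    - [0, 0, 0]
    - [0, 0, 0]
  turn:
    - [0, 0, 0.12]
    - [0, 0, 0.12]
    - [0, 0, 0.12]
    - [0, 0, 0.12]
    - [0, 0, 0.12]
    - [0, 0, 0.12]
    - [0, 0, 0.01]
    - [0, 0, 0]

```text
time_s: 27.98
position: [0.5067, 0.115, 0.2924]
tool_rot: [[0.273, 0.962, -0.0], [0.962, -0.273, -0.0], [-0.0, -0.0, -1.0]]
ft_force: [0.3, -0.6, 0.5]
grip_width: 0.0548
gripper_force: 0.0
```

```bash
cat > l.py <<'E'
from h import *
np.set_printoptions(precision=4,suppress=True)
st=observe();R=np.array(st['tool_rot']);p=np.array(st['position']);print(p,st['time_s'],st['q']);print(R)
t0=np.array([.5107,.1168,0]);X=np.array([.961,-.275,0]);Y=np.array([.275,.961,0])
pin=t0+Y*.1631-X*.033+[0,0,.2539]
for n in ['wrist','scene','side']:
    im,d=cams.get_image(n);cv2.imwrite(f'pics/{n}10.png',im[:,:,::-1]);W=cloud(n,d,np.ones_like(d,bool),st)
    D=(W-pin)@np.c_[X,Y,[0,0,1]];s=D[(abs(D[:,0])<.02)&(np.hypot(D[:,1],D[:,2])<.03)];print(n,'pin',len(s),s.mean(0) if len(s) else 0)
    E=W-t0;h=np.hypot(E[:,0],E[:,1])
    s=W[(h<.02)&(W[:,2]>.128)&(W[:,2]<.138)];print(' stem',len(s),s.mean(0) if len(s) else 0)
    s=W[(h<.055)&(abs(W[:,2]-.078)<.005)&(h>.022)]
    if len(s)>20: A=np.c_[s[:,:2]-t0[:2],np.ones(len(s))];print(' disc',len(s),cv2.minEnclosingCircle(s[:,:2].astype(np.float32)),np.linalg.lstsq(A,s[:,2],rcond=None)[0])
    s=W[(h<.02)&(h>.009)&(abs(W[:,2]-.104)<.003)];print(' collar',len(s),s.mean(0) if len(s) else 0)
E
python3 l.py
```

```text
[0.5067 0.115  0.2924] 27.9833 [-0.281  15.7032 67.2336 -0.0066 97.0808 15.5658]
[[ 0.2731  0.962  -0.0003]
 [ 0.962  -0.2731 -0.0001]
 [-0.0002 -0.0003 -1.    ]]
wrist pin 9 [ 0.0194 -0.0247 -0.0138]
 stem 110 [0.5104 0.118  0.1319]
 disc 3406 ((0.5102958083152771, 0.11763860285282135), 0.04939454048871994) [ 0.0011 -0.0012  0.0779]
 collar 164 [0.5112 0.1195 0.1037]
scene pin 43 [-0.0037 -0.0051 -0.0004]
 stem 15 [0.5084 0.1147 0.1323]
 disc 437 ((0.5108712315559387, 0.11561796069145203), 0.05195458605885506) [-0.0053 -0.0024  0.077 ]
 collar 20 [0.5097 0.1127 0.1036]
side pin 75 [0.0007 0.0036 0.0012]
 stem 13 [0.5101 0.1214 0.1302]
 disc 430 ((0.5097135305404663, 0.119733527302742), 0.05115203931927681) [-0.0163  0.0287  0.0769]
 collar 15 [0.5093 0.1251 0.103 ]
```

View pics/wrist10.png

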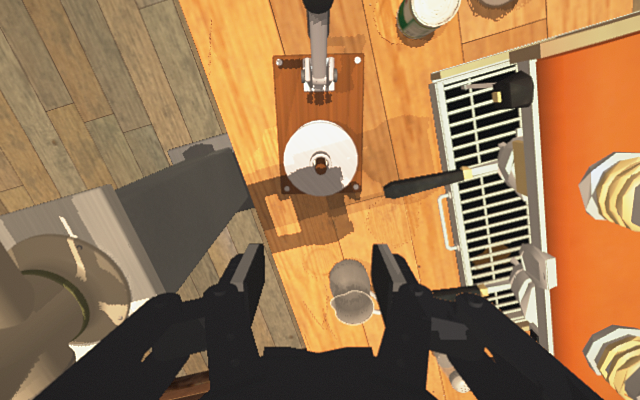

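The arm leans back at (318,60), and the lids sit centred on the tin at (320,160), level. Approach the collar.

Emit:
move_arm:
  jaw: [5.5, 5.5, 5.5, 5.5, 5.5, 5.5, 5.5, 5.5, 5.5, 5.5, 5.5, 5.5]
  dp:
    - [0.35, 0.28, 1]
    - [0, 0, 2.2]
    - [0, 0, 2.8]
    - [0, 0, 2.8]
    - [0, 0, 2.8]
    - [0, 0, 2.8]
    - [0, 0, 2.8]
    - [0, 0, 2.6]
    - [0, 0, 2]
    - [0, 0, 1.2]
    - [0, 0, 0]
    - [0, 0, 0]
  turn:
    - [0, 0, 0]
    - [0, 0, 0]
    - [0, 0, 0]
    - [0, 0, 0]
    - [0, 0, 0]
    - [0, 0, 0]
    - [0, 0, 0]
    - [0, 0, 0]
    - [0, 0, 0]
    - [0, 0, 0]
    - [0, 0, 0]
    - [0, 0, 0]

```text
time_s: 29.13
position: [0.5103, 0.118, 0.0619]
tool_rot: [[0.275, 0.962, -0.001], [0.962, -0.275, 0.0], [-0.0, -0.001, -1.0]]
ft_force: [0.6, 0.4, -0.3]
grip_width: 0.0548
gripper_force: 0.0
```

```bash
cat > m.py <<'E'
from h import *
np.set_printoptions(precision=4,suppress=True)
st=observe();R=np.array(st['tool_rot']);p=np.array(st['position']);print(p,st['time_s'],st['grip_width'])
im,d=cams.get_image('wrist');W=cloud('wrist',d,np.ones_like(d,bool),st);Q=(W-p)@R
s=Q[(W[:,2]>.076)&(W[:,2]<.080)&(np.hypot(Q[:,0],Q[:,1])<.06)];print('disc',len(s),cv2.minEnclosingCircle(s[:,:2].astype(np.float32)),np.median(s[:,2]))
s=Q[(W[:,2]>.102)&(W[:,2]<.107)&(np.hypot(Q[:,0],Q[:,1])<.018)];print('collar',len(s),s.min(0),s.max(0))
s=Q[(W[:,2]>.13)&(W[:,2]<.136)&(np.hypot(Q[:,0],Q[:,1])<.018)];print('stem',len(s),s.min(0),s.max(0))
for b in range(-80,-20,4):
    m=(Q[:,2]*1000>=b)&(Q[:,2]*1000<b+4)&(abs(Q[:,0])<.016)&(abs(Q[:,1])>.012)&(abs(Q[:,1])<.06)
    if m.sum(): print('finger z',b,m.sum(),np.percentile(Q[m][:,1],[5,95]))
E
python3 m.py
```

```text
[0.5103 0.118  0.0619] 29.1333 0.05476530760541854
disc 14543 ((-0.0006313894991762936, 0.0002776250767055899), 0.0495021753013134) -0.01611734087518119
collar 898 [-0.0115 -0.0129 -0.0451] [ 0.0136  0.0142 -0.0401]
stem 708 [-0.0071 -0.0065 -0.0715] [ 0.0066  0.0069 -0.0682]
finger z -80 686 [-0.0323  0.0317]
finger z -76 458 [-0.0372  0.0364]
finger z -72 476 [-0.0394  0.0391]
finger z -68 441 [-0.0392  0.0387]
finger z -64 404 [-0.0393  0.0391]
finger z -60 384 [-0.0395  0.0389]
finger z -56 339 [-0.039   0.0386]
finger z -52 298 [-0.0378  0.0375]
finger z -48 177 [-0.0322  0.0325]
finger z -44 126 [-0.0278  0.0273]
finger z -40 12 [-0.013   0.0138]
finger z -36 12 [-0.0131  0.0136]
finger z -32 14 [-0.0131  0.0139]
finger z -28 7 [-0.0132  0.013 ]
finger z -24 9 [-0.0131  0.0134]
```

Emit:
move_arm:
  jaw: [5.5, 5.5, 5.5, 5.5, 1.5, 1.5, 1.5, 1.5, 1.5, 1.5, 1.5, 1.5]
  dp:
    - [0, 0, 0.8]
    - [0, 0, 0.8]
    - [0, 0, 0.7]
    - [0, 0, 0]
    - [0, 0, 0]
    - [0, 0, 0]
    - [0, 0, 0]
    - [0, 0, 0]
    - [0, 0, 0]
    - [0, 0, 0]
    - [0, 0, 0]
    - [0, 0, 0]
  turn:
    - [0, 0, 0]
    - [0, 0, 0]
    - [0, 0, 0]
    - [0, 0, 0]
    - [0, 0, 0]
    - [0, 0, 0]
    - [0, 0, 0]
    - [0, 0, 0]
    - [0, 0, 0]
    - [0, 0, 0]
    - [0, 0, 0]
    - [0, 0, 0]
  force: 45

```text
time_s: 30.18
position: [0.5109, 0.1179, 0.0398]
tool_rot: [[0.275, 0.961, 0.001], [0.961, -0.275, -0.0], [0.0, 0.001, -1.0]]
ft_force: [0.4, -0.4, 5.8]
grip_width: 0.026
gripper_force: 44.9
```

Emit:
move_arm:
  jaw: [1.5, 1.5, 1.5, 1.5, 1.5, 1.5, 1.5]
  dp:
    - [0, 0, -0.2]
    - [0, 0, -0.3]
    - [0, 0, -0.4]
    - [0, 0, -0.5]
    - [0, 0, -0.6]
    - [0, 0, -0.5]
    - [0, 0, 0]
  turn:
    - [0, 0, 0]
    - [0, 0, 0]
    - [0, 0, 0]
    - [0, 0, 0]
    - [0, 0, 0]
    - [0, 0, 0]
    - [0, 0, 0]

```text
time_s: 30.77
position: [0.5112, 0.1179, 0.0657]
tool_rot: [[0.275, 0.961, 0.002], [0.961, -0.275, -0.0], [0.001, 0.002, -1.0]]
ft_force: [0.2, -0.1, -1.3]
grip_width: 0.0257
gripper_force: 44.3
```

```bash
cat > n.py <<'E'
from h import *
np.set_printoptions(precision=4,suppress=True)
st=observe();R=np.array(st['tool_rot']);p=np.array(st['position']);print(p,st['time_s'],st['ft_force'],st['grip_width'])
im,d=cams.get_image('wrist');cv2.imwrite('pics/w11.png',im[:,:,::-1]);W=cloud('wrist',d,np.ones_like(d,bool),st);Q=(W-p)@R;h=np.hypot(Q[:,0],Q[:,1])
s=Q[(h<.055)&(h>.025)&(Q[:,2]>.028)&(Q[:,2]<.05)];print('x',len(s))
for lo,hi in[(.02,.06)]:
    s=Q[(h<.056)&(h>.022)&(Q[:,2]>.025-.07)&(Q[:,2]<.06)];A=np.c_[s[:,:2],np.ones(len(s))];hist,e=np.histogram(s[:,2],40);k=e[hist.argmax()];s=s[abs(s[:,2]-k)<.004];A=np.c_[s[:,:2],np.ones(len(s))];print('disc',len(s),k,np.linalg.lstsq(A,s[:,2],rcond=None)[0],cv2.minEnclosingCircle(s[:,:2].astype(np.float32)))
h=np.hypot(W[:,0]-.5105,W[:,1]-.1174)
s=W[(h<.0085)&(W[:,2]>.09)&(W[:,2]<.17)];print('stem top',len(s),s.mean(0) if len(s) else 0,s[:,2].max() if len(s) else 0)
E
python3 n.py
```

```text
[0.5112 0.1179 0.0657] 30.7667 [ 0.2075 -0.1055 -1.2723] 0.0257399248090364
x 1246
disc 14201 -0.03923578130381909 [ 0.0006  0.0007 -0.0382] ((-0.0005531819770112634, 0.00011775834718719125), 0.049692679196596146)
stem top 926 [0.511  0.1193 0.1303] 0.13346385608391892
```

Only the outer lid rises (1.3 N load), and the stem stays at 132 mm. Lift clear.

Emit:
move_arm:
  jaw: [1.5, 1.5, 1.5, 1.5, 1.5, 1.5, 1.5, 1.5, 1.5, 1.5, 1.5, 1.5]
  dp:
    - [0, 0, -0.6]
    - [0, 0, -1]
    - [0, 0, -1.4]
    - [0, 0, -1.8]
    - [0, 0, -2.2]
    - [0, 0, -2.4]
    - [0, 0, -2.4]
    - [0, 0, -2.2]
    - [0, 0, -1.6]
    - [0, 0, -1]
    - [0, 0, -0.4]
    - [0, 0, 0]
  turn:
    - [0, 0, 0]
    - [0, 0, 0]
    - [0, 0, 0]
    - [0, 0, 0]
    - [0, 0, 0]
    - [0, 0, 0]
    - [0, 0, 0]
    - [0, 0, 0]
    - [0, 0, 0]
    - [0, 0, 0]
    - [0, 0, 0]
    - [0, 0, 0]

```text
time_s: 31.82
position: [0.5107, 0.1179, 0.2351]
tool_rot: [[0.275, 0.961, 0.001], [0.961, -0.275, -0.0], [0.0, 0.001, -1.0]]
ft_force: [-0.8, -0.1, -1.5]
grip_width: 0.0263
gripper_force: 44.3
```

Emit:
move_arm:
  jaw: [1.5, 1.5, 1.5, 1.5, 1.5, 1.5]
  dp:
    - [0, 0, 0]
    - [0, 0, 0]
    - [0, 0, 0]
    - [0, 0, 0]
    - [0, 0, 0]
    - [0, 0, 0]
  turn:
    - [0, 0, 0]
    - [0, 0, 0]
    - [0, 0, 0]
    - [0, 0, 0]
    - [0, 0, 0]
    - [0, 0, 0]

```text
time_s: 32.32
position: [0.5105, 0.1179, 0.2342]
tool_rot: [[0.275, 0.961, -0.0], [0.961, -0.275, -0.0], [-0.0, -0.0, -1.0]]
ft_force: [-0.7, 0.3, -1.1]
grip_width: 0.0258
gripper_force: 44.3
```

```bash
python3 n.py; python3 - <<'E'
from h import *
np.set_printoptions(precision=4,suppress=True)
im,d=cams.get_image('scene');a=im;W=cloud('scene',d,np.ones_like(d,bool));h=np.hypot(W[:,0]-.5105,W[:,1]-.1174)
b,d2=cams.get_image('side');V=cloud('side',d2,np.ones_like(d2,bool));g=np.hypot(V[:,0]-.5105,V[:,1]-.1174)
for n,W,h in(('scene',W,h),('side',V,g)):
    s=W[(h<.02)&(W[:,2]>.12)&(W[:,2]<.15)];print(n,'stem',len(s),s.mean(0) if len(s) else 0,s.max(0) if len(s) else 0)
    s=W[(h<.045)&(h>.012)&(W[:,2]>.06)&(W[:,2]<.09)];print(' flange',len(s),np.median(s,0))
cr=lambda i,c:cv2.resize(i[c[1]-90:c[1]+50,c[0]-70:c[0]+70,::-1],(400,400),interpolation=cv2.INTER_NEAREST)
cv2.imwrite('pics/fin.png',np.hstack([cr(a,(260,195)),cr(b,(328,255))]))
E
```

```text
[0.5105 0.1179 0.2342] 32.3167 [-0.7083  0.2805 -1.0546] 0.025772817294534227
x 0
disc 14250 -0.038233781203713936 [ 0.0013  0.0003 -0.0382] ((-0.0006359582766890526, -0.0005248350789770484), 0.049821626394987106)
stem top 0 0 0
scene stem 23 [0.5098 0.1155 0.1285] [0.5189 0.1223 0.1339]
 flange 460 [0.5042 0.1077 0.0726]
side stem 26 [0.5097 0.1224 0.1273] [0.5161 0.1273 0.133 ]
 flange 445 [0.5034 0.1299 0.0728]
```

View pics/fin.png

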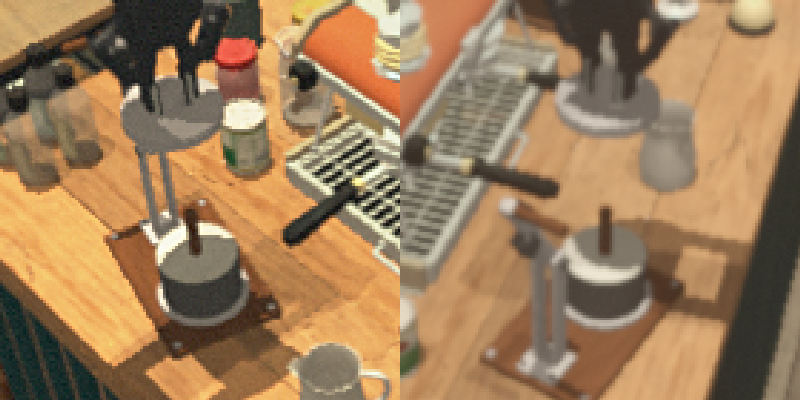

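The inner lid is seated on the tin (stem upright, flange about 73 mm). The outer lid is held level well above it, and the press arm is fully back.

```bash
python3 -c "
from rig import ticket
print(ticket.close_job())"
```

```text
the job is handed in; nothing more can be done
None
```

The job is done and handed in: the inner lid is seated on the tin, the press arm rested on its stem for over a second and is fully back, and the outer lid is held level about 12 cm above the stem.

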